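# Put the scoring tools back upright in the bench block

## Robot

A 6-joint arm with a two-finger parallel gripper is mounted at the origin on the work surface. World frame = base frame: x ahead of the robot, y to its left, z up, the work surface at z = 0. Lengths are in m, angles in rad, forces in N, time in s.
With the tool pointing down it reaches from about 0.4 to 0.825 m from the base axis. Payload 7 kg.
Tool frame: the origin (TCP) lies between the finger pads; the fingertips stand 19 mm ahead of it and the grasp point (between the pads) is the TCP; z points along the fingers, x is the direction in which the jaws open and shut, and the axes are right-handed (so a half turn about z gives the same grasp; the last joint's range is limited). The gripper opens to 88 mm and grips with 3 to 60 N. Pads are 19 mm wide; open, the fingers measure 130 mm over their backs; the gripper's body (78 mm by 193 mm) begins 47 mm behind the grasp point.
Start: joints at [-0.958, 0.359, 0.012, 0, -1.224, -0.288], TCP at [0.215, -0.64, 0.246] pointing down, gripper open.
Joint ranges: [-3.07, 3.07], [-1.43, 2.12], [-1.02, 1.25], [-3.03, 1.67], [-3.05, -0], [-3.03, 3.03]. Speed limits (rad/s): [2.39, 2.39, 3.01, 3.14, 3.14, 3.14].

## Interface

Orientations are given as a rotation vector (axis times angle).
In Python, from workcell import status, camera, calibration, ticket gives the robot as it stands. The module is installed in compiled form; this text tells all that it offers.
- The arm moves only by the tool step_arm, never from a script. Its argument "commands" is a list of rows, each an object of numbers: "fingers": the opening, from 0 (shut) to 1 (fully open); "tx", "ty", "tz": the shift along the tool's x, y, z normalised to -1 to 1, where 1 is 0.02 m; "rx", "ry", "rz": the turn, a rotation vector about the tool's x, y, z normalised to -1 to 1, where 1 is pi/2 rad. In form: [{"fingers": .., "tx": .., "ty": .., "tz": .., "rx": .., "ry": .., "rz": ..}, ...]. A call has exactly 10 rows; each row shifts and turns the commanded pose from where the row before left it, along the tool's axes as they then stand; what a row does not reach is not made up. A row lasts 1/8 s, in which the tool goes at most 62.5 mm and 10.7 degrees, less where a joint would pass 70% of its speed; a pose out of reach is approached as far as the arm can. A call with a number of a shift or a turn outside -1 to 1 is refused whole. A call with a gripper value outside its range is refused whole. The fingers move at their own pace and stop on an object; "squeeze" is the grip in N (left out, the last holds). Time passes only in rows, so rows that do not move let the fingers close, or fill a call up. It gives the time, the measured TCP pose, the force and the opening at its end, in the units of the state.
- status.state(): the state, without advancing time (a new reading comes with each control period).
- camera(name): name is "scene" or "top" or "wrist"; returns the picture (400x640x3 uint8, blue, green, red); there is no depth.
- calibration(name): a dict with "intrinsics" (3x3 intrinsics, pixels), "cam_to_world" (4x4, takes a point from camera to world coordinates). Camera axes: x right, y up, looking along -z (the intrinsics and any distortion apply to the point x, -y, -z); pixel columns grow to the right and rows downward; lengths in m; the calibration is good to about 2 mm. A picture is of the moment at which its call begins: read the wrist's pose just before it. calibration takes no time and is no camera call; for the wrist camera it gives the pose at the moment of the call.
- ticket.sign_off(): hands the job in, once; it reports no verdict.
The state is a dict: "clock": time; "qpos": joint angles; "joint_velocities": joint speeds; "joint_torque": joint torques, N m; "ee_pos": TCP position; "ee_rot": TCP orientation; "wrist_force": force on the tool from outside, world axes, zero at the start; "torque": the same for the moment, N m; "opening": finger opening in m.
Only numpy, scipy, OpenCV 4.12 (cv2) and the standard library are available. Lean on these libraries where they do the work, as an engineer would, in place of code of your own. Each camera call takes 0.05 s, during which the arm holds its last target. There are 200 camera calls.

## Task

Scoring is finished: take the scriber and the wheel cutter out of the sloping rest and put them back in the drilled wooden block, each upright, point down, in the bore it fits, standing on the cork at the bottom and let go. Their carbide points chip, so feel for the cork: neither drop a tool nor jam it down hard; leave the nippers and the loose tile where they are.

Things in the scene. Friction and masses are not known exactly. Their poses are not given: they have to be found in the camera images.
- scriber_mid (a point): Carbide scriber: round steel rod, 180 mm long, 12 mm thick, many thin dark rings in its lower half, the last 22 mm a cone to a 3 mm point; about 70 g. Here: on its axis, half-way, 90 mm from either end. z runs from point to top end. At first it lies in one groove of the rest, point down, leaning 40 degrees from vertical, top towards the rest's -x, its upper 70 mm free of the groove.
- cutter_mid (a point): Wheel cutter: thicker round aluminium barrel, 180 mm long, 18 mm thick, three wide dark bands in its lower half, a cap (15 mm thick, 8 mm long) on top, at the lower end a cutting head 9 mm thick, 15 mm long, then a 15 mm cone; about 110 g. Here: on its axis, half-way, 90 mm from either end. z runs from head to cap. At first it lies in the other groove of the rest, leaning just the same.
- rest: Fixed wooden rest, base 150 x 150 mm, with two V grooves 80 mm apart (y = +40 and -40 mm); which tool lies in which varies. The grooves, 108 mm long, lean 40 degrees from vertical, rise towards -x, and end at most 125 mm above the bench; a lip at their foot stops the tools, which are just laid in and can be drawn out along the groove. Origin: on the bench under its middle; z up.
- stand: Fixed hardwood block, 62 x 150 x 90 mm high, on a plinth 92 x 180 x 10 mm, with two vertical bores: wide at y = +40 mm, narrow at y = -40 mm. In each a cork on a stiff spring (4 N per mm, 5 mm of travel) carries the tool's point; how deep its top lies is unknown, 40 to 74 mm below the mouth, different in each bore, not given by any pose. Origin: on the bench under its middle; z up.
- bore_wide (a point): Centre of the mouth of the wide bore (20.5 mm in diameter, 1.5 mm chamfer), in the block's top face, 90 mm above the bench; the wheel cutter's place.
- bore_narrow (a point): Centre of the mouth of the narrow bore (14.5 mm in diameter, 1.5 mm chamfer), in the block's top face, 90 mm above the bench; the scriber's place.
- nippers_mid (a point): Bystander: tile nippers with black handles lying on the bench, 170 mm long, 75 mm wide, 18 mm high; this point is at their pivot, 9 mm above the bench, the handles run to its -x. Loose.
- tile_mid (a point): Bystander: a loose blue lantern-shaped tile, 84 mm across, 8 mm thick, flat on the bench; this point is its centre.
Things that resemble listed ones, but are neither listed nor needed, are in the scene too. Leave any red look-alike of the part that bears cutter_mid alone.

How it is judged:
At the end, for the whole second after the job is handed in: Both tools stand point down and upright (within 6 degrees) at rest and let go, the scriber in the narrow bore and the wheel cutter in the wide one (middle within 9 mm of the bore's axis), each at least 35 mm deep (angle between each of scriber_mid, cutter_mid's own z axis and vertical below 0.105 rad and z of scriber_mid in the frame of bore_narrow below 0.055 m and z of cutter_mid in the frame of bore_wide below 0.055 m and horizontal distance between scriber_mid and bore_narrow below 0.009 m and horizontal distance between cutter_mid and bore_wide below 0.009 m and linear speed of each of scriber, cutter below 0.02 m/s and contact force between the fingers and scriber below 0.1 N and contact force between the fingers and cutter below 0.1 N); the robot touches nothing.
It fails at once if the scriber jammed against the block, cork or rest (over 25 N) (contact force between scriber and stand above 25 N or contact force between scriber and rest above 25 N).
It fails at once if the wheel cutter jammed against the block, cork or rest (over 25 N) (contact force between cutter and stand above 25 N or contact force between cutter and rest above 25 N).
It fails at once if the scriber dropped (linear speed of scriber above 0.25 m/s and contact force between the fingers and scriber below 0.1 N).
It fails at once if the wheel cutter dropped (linear speed of cutter above 0.25 m/s and contact force between the fingers and cutter below 0.1 N).
It fails at once if a bystander moved by more than 20 mm (distance of any of nippers_mid, tile_mid from where it was at the start of the episode above 0.02 m).
It also fails if it takes over 70 s, if anything falls off the work surface, if the arm or the gripper's body presses on something with over 40 N, if the wrist force passes 120 N, or if a joint passes its speed limit or range.

## Working session

There is one attempt and no reset: what is moved stays moved. The work goes in short steps, Python scripts to look and compute and a tool call to move; the robot and the scene stay as the last step left them, time stands still between calls to the robot, and variables do not carry over. Pictures are saved under pics/ and viewed, about 8 in all and at most 12, crops included, and the job is handed in when it is done.

Besides the shell and the picture viewer there is one more tool, called by a JSON object that holds its "method" and its "body". step_arm: Moves the arm, as the interface text tells. Scaled input: -1 to 1 covers 0.02 m each way for a shift and pi/2 rad each way for a turn. Its arguments: {"type":"object","properties":{"commands":{"type":"array","items":{"type":"object","properties":{"fingers":{"type":"number"},"tx":{"type":"number","minimum":-1,"maximum":1},"ty":{"type":"number","minimum":-1,"maximum":1},"tz":{"type":"number","minimum":-1,"maximum":1},"rx":{"type":"number","minimum":-1,"maximum":1},"ry":{"type":"number","minimum":-1,"maximum":1},"rz":{"type":"number","minimum":-1,"maximum":1}}}},"squeeze":{"type":"number"}},"required":["commands"]}

```bash
mkdir -p pics
python3 - <<'E'
from workcell import status, camera, calibration
import cv2,numpy as np
s=status.state();print({k:np.round(v,3).tolist() for k,v in s.items()})
for n in("scene","top"):
    c=calibration(n);print(n,np.round(c["intrinsics"],1).tolist(),np.round(c["cam_to_world"],4).tolist(),[k for k in c])
    cv2.imwrite(f"pics/{n}0.png",camera(n))
c=calibration("wrist");print(np.round(c["intrinsics"],1).tolist(),np.round(c["cam_to_world"],4).tolist())
E
```

```text
{'clock': 0.0, 'qpos': [-0.958, 0.359, 0.011, -0.0, -1.224, -0.288], 'joint_velocities': [0.001, 0.002, 0.0, 0.001, 0.001, -0.004], 'joint_torque': [0.0, -58.272, 29.306, 6.997, 0.007, -0.0], 'ee_pos': [0.215, -0.639, 0.245], 'ee_rot': [-1.832, -2.55, -0.001], 'wrist_force': [-0.758, 0.987, -0.062], 'torque': [-0.019, -0.029, -0.042], 'opening': 0.087}
scene [[421.4, 0.0, 322.6], [0.0, 421.4, 198.3], [0.0, 0.0, 1.0]] [[-0.7582, -0.4148, 0.5031, 1.1184], [0.652, -0.4948, 0.5745, 0.6647], [0.0106, 0.7636, 0.6456, 0.8003], [0.0, 0.0, 0.0, 1.0]] ['intrinsics', 'cam_to_world']
top [[388.5, 0.0, 318.8], [0.0, 388.5, 195.8], [0.0, 0.0, 1.0]] [[-0.0042, 0.9846, -0.1746, 0.4331], [-0.9999, -0.007, -0.0153, 0.0051], [-0.0163, 0.1745, 0.9845, 0.9055], [0.0, 0.0, 0.0, 1.0]] ['intrinsics', 'cam_to_world']
[[302.5, 0.0, 319.1], [0.0, 302.5, 201.5], [0.0, 0.0, 1.0]] [[-0.3186, -0.9107, -0.2627, 0.1454], [0.9479, -0.3054, -0.0907, -0.6637], [0.0024, -0.278, 0.9606, 0.386], [0.0, 0.0, 0.0, 1.0]]
```

View pics/scene0.png

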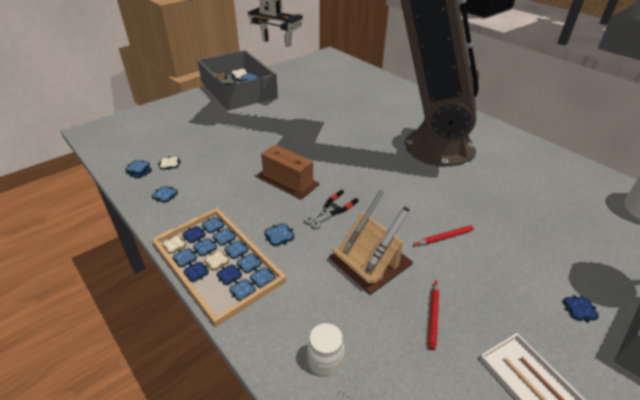

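View pics/top0.png

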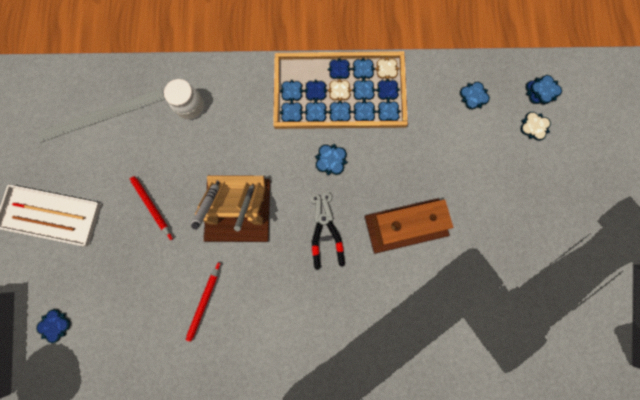

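Scene view: the rest at (370,250) holds two grey tools. The red rods at (445,236) and (434,313) are look-alikes on the bench. The stand is at (288,170), the nippers at (332,210) and the tile at (279,234). In the top view the rest is at (237,208) and the stand at (408,225), with its wide bore at (396,226) and narrow bore at (433,218). One enlarged crop will tell the two tools apart.

Run:
```python
import cv2,numpy as np
a=cv2.imread("pics/scene0.png")[180:300,310:430];b=cv2.imread("pics/top0.png")
t=b[165:255,185:285];s=b[190:260,355:465]
r=lambda i,w,h:cv2.resize(i,(w,h),interpolation=cv2.INTER_CUBIC)
m=np.zeros((600,800,3),np.uint8);m[:400,:400]=r(a,400,400);m[:360,400:]=r(t,400,360);m[360:600,400:777]=r(s,377,240)
cv2.imwrite("pics/crop1.png",m)
```

```text
(no output)
```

View pics/crop1.png

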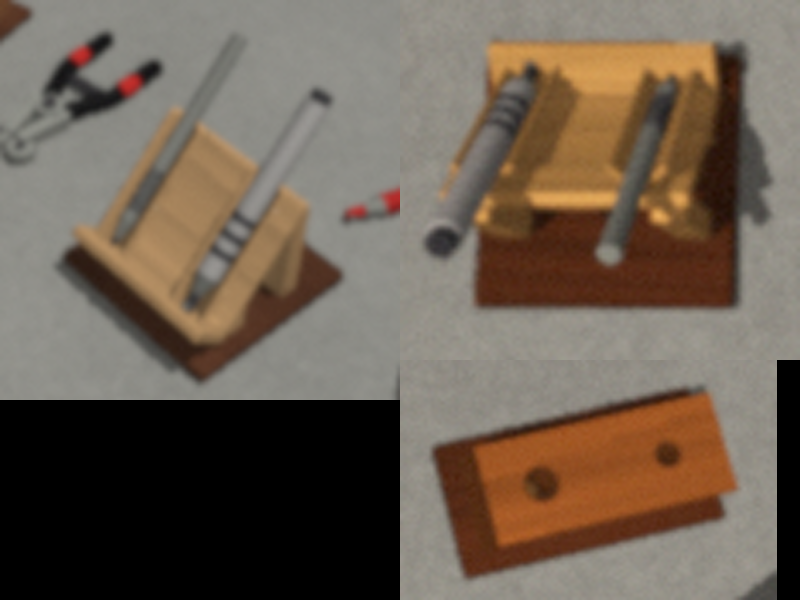

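The crop shows the cutter (three bands, black cap) in the rest's left groove, on the +y side, with its cap at top-view (195,225). The scriber is in the right groove with its top end at (237,229). Both are grey and in the rest, so neither is a red look-alike.

```bash
cat > h.py <<'E'
import numpy as np, cv2
from scipy.spatial.transform import Rotation as R
from workcell import status,camera,calibration
def ray(c,u,v):
    K=np.array(c["intrinsics"]);T=np.array(c["cam_to_world"])
    d=np.linalg.inv(K)@[u,v,1];d=T[:3,:3]@[d[0],-d[1],-d[2]];return T[:3,3],d/np.linalg.norm(d)
def plane(c,u,v,z):
    o,d=ray(c,u,v);return o+d*(z-o[2])/d[2]
def tri(r1,r2):
    (a,d),(b,e)=r1,r2;s=np.linalg.lstsq(np.c_[d,-e],b-a,rcond=None)[0]
    p,q=a+d*s[0],b+e*s[1];return (p+q)/2,np.linalg.norm(p-q)
def proj(c,p):
    K=np.array(c["intrinsics"]);T=np.array(c["cam_to_world"]);q=T[:3,:3].T@(np.asarray(p)-T[:3,3])
    w=K@[q[0],-q[1],-q[2]];return w[:2]/w[2]
E
python3 - <<'E'
from h import *
S,T=calibration("scene"),calibration("top")
P={}
for n,a,b in [("scr_top",(381.7,191.4),(237.2,228.8)),("scr_tip",(346,252),(253,186.2)),("cut_top",(406,209.1),(195,225.5)),("cut_tip",(367.9,270.9),(217.7,183))]:
    P[n],e=tri(ray(S,*a),ray(T,*b));print(n,P[n].round(4),round(e,4))
for k in("scr","cut"):
    d=P[k+"_top"]-P[k+"_tip"];L=np.linalg.norm(d);print(k,L,np.degrees(np.arccos(d[2]/L)),np.degrees(np.arctan2(d[1],d[0])))
w=plane(T,396.1,226.2,.09);n=plane(T,433.2,217.4,.09);print("wide",w,"nar",n,np.linalg.norm(w-n),np.degrees(np.arctan2(*(w-n)[1::-1])))
# rest base corners seen from top (crop px)
for x,y in [(476,305),(735,305),(740,55)]:print("base",plane(T,185+(x-400)/4,165+y/4,.01).round(4))
print("yaw tool at start",R.from_rotvec(status.state()["ee_rot"]).as_matrix().round(3))
E
```

```text
scr_top [0.5012 0.1726 0.1674] 0.0002
scr_tip [0.6103 0.1714 0.0319] 0.0039
cut_top [0.5077 0.2531 0.1697] 0.0003
cut_tip [0.6167 0.2518 0.0388] 0.0048
scr 0.1739518735519826 38.83668357109422 179.38356992895012
cut 0.17041893036966713 39.7706468213485 179.27148248076597
wide [ 0.51195196 -0.14399151  0.09      ] nar [ 0.53002289 -0.22242618  0.09      ] 0.0804894755990737 102.97423874157998
base [0.4875 0.2841 0.01  ]
base [0.4867 0.1346 0.01  ]
base [0.6338 0.1343 0.01  ]
yaw tool at start [[-0.319  0.948 -0.001]
 [ 0.948  0.319  0.001]
 [ 0.001 -0.    -1.   ]]
```

Measured so far:
- **Tools:** they lean 39–40° and are 170–174 mm long as measured (nominal 180 mm).
- **Rest:** yaw is about 0.
- **Bores:** 80.5 mm apart (nominal 80 mm), with the stand yawed about 13°.

All of this agrees with the description, so I'll set out, passing over the stand on the way for a close look.

{"method": "step_arm", "body": {"commands": [{"fingers":0.5,"rz":0.1035},{"fingers":0.5,"rz":0.1035},{"tx":1,"ty":1,"tz":-0.25},{"tx":1,"ty":1,"tz":-0.25},{"tx":1,"ty":1,"tz":-0.25},{"tx":1,"ty":1,"tz":-0.25},{"tx":1,"ty":1,"tz":-0.25},{"tx":1,"ty":1,"tz":-0.25},{"tx":1,"ty":1,"tz":-0.25},{"tx":1,"ty":1,"tz":-0.25}]}}

```text
$.commands[0]: bad value
```

{"method": "step_arm", "body": {"commands": [{"tx":1,"ty":1},{"tx":1,"ty":1},{"tx":1,"ty":1},{"tx":1,"ty":1},{"tx":1,"ty":1},{"tx":1},{"tx":1},{"tx":1},{"tx":1},{"tx":1}]}}

```text
$.commands[0]: bad value
```

Run:
```python
from h import *
s=status.state();print(s["clock"],s["ee_pos"],s["ee_rot"],s["opening"],np.round(s["qpos"],3))
np.save("w1.npy",np.array(0));c=calibration("wrist");i=camera("wrist");cv2.imwrite("pics/w1.png",i)
import pickle;pickle.dump(c,open("w1.pkl","wb"))
for p in [(.512,-.144,.09),(.530,-.2224,.09)]:print(proj(c,p))
```

```text
0.1 [ 0.21524227 -0.63932102  0.24472808] [-1.83245117e+00 -2.55025312e+00 -1.21704254e-03] 0.0878182812246558 [-0.958  0.359  0.011 -0.    -1.224 -0.288]
[584.41571113 491.65667253]
[528.97227186 487.90991522]
```

View pics/w1.png

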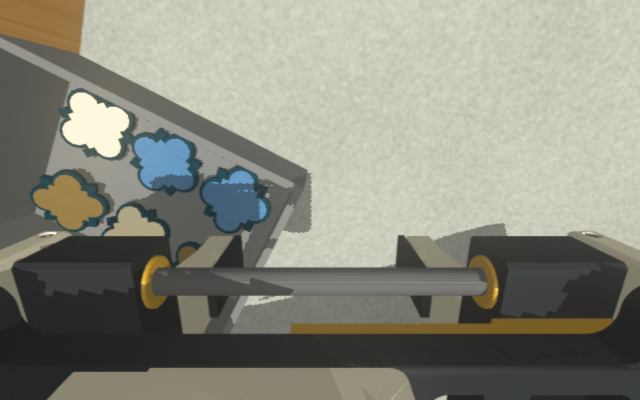

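The arm didn't move because the rows were refused, so all seven numbers are probably required. The picture shows the start view: a tile box on the left and the fingers at (215,280) and (425,280). The view past row 320 is hidden by the hand.

{"method": "step_arm", "body": {"commands": [{"fingers":0.5,"tx":0,"ty":0,"tz":0,"rx":0,"ry":0,"rz":0.1035},{"fingers":0.5,"tx":0,"ty":0,"tz":0,"rx":0,"ry":0,"rz":0.1035},{"fingers":0.5,"tx":1,"ty":1,"tz":-0.25,"rx":0,"ry":0,"rz":0},{"fingers":0.5,"tx":1,"ty":1,"tz":-0.25,"rx":0,"ry":0,"rz":0},{"fingers":0.5,"tx":1,"ty":1,"tz":-0.25,"rx":0,"ry":0,"rz":0},{"fingers":0.5,"tx":1,"ty":1,"tz":-0.25,"rx":0,"ry":0,"rz":0},{"fingers":0.5,"tx":1,"ty":1,"tz":-0.25,"rx":0,"ry":0,"rz":0},{"fingers":0.5,"tx":1,"ty":1,"tz":-0.25,"rx":0,"ry":0,"rz":0},{"fingers":0.5,"tx":1,"ty":1,"tz":-0.25,"rx":0,"ry":0,"rz":0},{"fingers":0.5,"tx":1,"ty":1,"tz":-0.25,"rx":0,"ry":0,"rz":0}], "squeeze": 10}}

```text
clock: 1.4
ee_pos: [0.3759, -0.4789, 0.2855]
ee_rot: [-2.222, -2.221, -0.0]
wrist_force: [-0.1, -0.0, -0.1]
opening: 0.0441
```

{"method": "step_arm", "body": {"commands": [{"fingers":0.5,"tx":1,"ty":0.1,"tz":0,"rx":0,"ry":0,"rz":0},{"fingers":0.5,"tx":1,"ty":0.1,"tz":0,"rx":0,"ry":0,"rz":0},{"fingers":0.5,"tx":1,"ty":0.1,"tz":0,"rx":0,"ry":0,"rz":0},{"fingers":0.5,"tx":1,"ty":0.1,"tz":0,"rx":0,"ry":0,"rz":0},{"fingers":0.5,"tx":1,"ty":0.1,"tz":0,"rx":0,"ry":0,"rz":0},{"fingers":0.5,"tx":1,"ty":0.1,"tz":0,"rx":0,"ry":0,"rz":0},{"fingers":0.5,"tx":1,"ty":0.1,"tz":0,"rx":0,"ry":0,"rz":0},{"fingers":0.5,"tx":1,"ty":0.1,"tz":0,"rx":0,"ry":0,"rz":0},{"fingers":0.5,"tx":1,"ty":0.1,"tz":0,"rx":0,"ry":0,"rz":0},{"fingers":0.5,"tx":1,"ty":0.1,"tz":0,"rx":0,"ry":0,"rz":0}]}}

```text
clock: 2.65
ee_pos: [0.3954, -0.2785, 0.2856]
ee_rot: [2.222, 2.221, 0.0]
wrist_force: [-0.1, 0.1, 0.2]
opening: 0.0437
```

```bash
cat > bores.py <<'E'
from h import *
def dark(i,p,r=22):
    # centroid of dark blob near pixel p on the wood
    u,v=np.round(p).astype(int);w=cv2.cvtColor(i,cv2.COLOR_BGR2GRAY)[v-r:v+r,u-r:u+r]
    t,m=cv2.threshold(w,0,255,cv2.THRESH_BINARY_INV+cv2.THRESH_OTSU)
    n,l,st,ce=cv2.connectedComponentsWithStats(m)
    return [(ce[k]+[u-r,v-r],st[k].tolist()) for k in range(1,n) if st[k][4]>30],t
E
python3 - <<'E'
from bores import *
s=status.state();print(s["clock"],s["ee_pos"])
c=calibration("wrist");i=camera("wrist");cv2.imwrite("pics/w2.png",i)
for p in [(.512,-.144,.09),(.530,-.2224,.09)]:
    q=proj(c,p);b,t=dark(i,q);print(q,t)
    for x,st in b:print(x.round(1),st,plane(c,*x,.09).round(4))
print(proj(c,s["ee_pos"]), R.from_rotvec(s["ee_rot"]).as_matrix().T@(c["cam_to_world"][:3,3]-s["ee_pos"]))
E
```

```text
2.65 [ 0.3953918  -0.27852481  0.28563028]
[427.20905844 273.07879277] 92.0
[430.4 271.4] [0, 0, 44, 44, 1579] [ 0.5096 -0.1403  0.09  ]
[363.66456892 285.92371539] 97.0
[361.8 268.3] [0, 0, 44, 9, 361] [ 0.5052 -0.2257  0.09  ]
[360.8 300.9] [0, 31, 39, 13, 492] [ 0.5518 -0.2252  0.09  ]
[319.43085398 262.80964463] [-0.00028594 -0.07380841 -0.14125362]
```

View pics/w2.png

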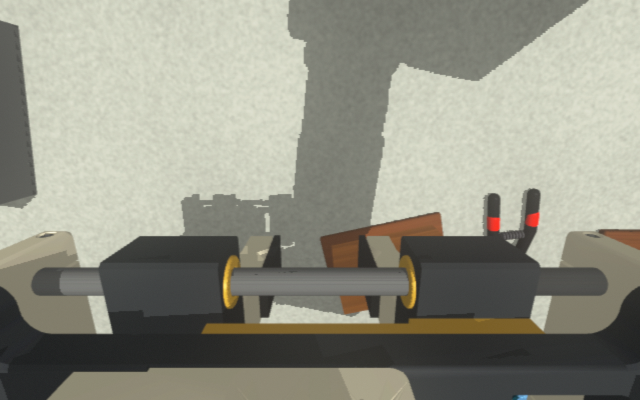

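The fingers hide the stand here; the nippers' handles are at (510,215). The camera's visible field lies on the robot side of the TCP, so I'll look at the bores again from farther out. Next, the rest.

{"method": "step_arm", "body": {"commands": [{"fingers":0.5,"tx":1,"ty":0.2,"tz":0,"rx":0,"ry":0,"rz":0},{"fingers":0.5,"tx":1,"ty":0.2,"tz":0,"rx":0,"ry":0,"rz":0},{"fingers":0.5,"tx":1,"ty":0.2,"tz":0,"rx":0,"ry":0,"rz":0},{"fingers":0.5,"tx":1,"ty":0.2,"tz":0,"rx":0,"ry":0,"rz":0},{"fingers":0.5,"tx":1,"ty":0.2,"tz":0,"rx":0,"ry":0,"rz":0},{"fingers":0.5,"tx":1,"ty":0.2,"tz":0,"rx":0,"ry":0,"rz":0},{"fingers":0.5,"tx":1,"ty":0.2,"tz":0,"rx":0,"ry":0,"rz":0},{"fingers":0.5,"tx":1,"ty":0.2,"tz":0,"rx":0,"ry":0,"rz":0},{"fingers":0.5,"tx":1,"ty":0.2,"tz":0,"rx":0,"ry":0,"rz":0},{"fingers":0.5,"tx":1,"ty":0.2,"tz":0,"rx":0,"ry":0,"rz":0}]}}

```text
clock: 3.95
ee_pos: [0.4354, -0.0788, 0.2857]
ee_rot: [2.221, 2.221, 0.001]
wrist_force: [0.5, -0.5, 0.4]
opening: 0.0439
```

{"method": "step_arm", "body": {"commands": [{"fingers":0.5,"tx":1,"ty":0.2,"tz":0,"rx":0,"ry":0,"rz":0},{"fingers":0.5,"tx":1,"ty":0.2,"tz":0,"rx":0,"ry":0,"rz":0},{"fingers":0.5,"tx":1,"ty":0.2,"tz":0,"rx":0,"ry":0,"rz":0},{"fingers":0.5,"tx":1,"ty":0.2,"tz":0,"rx":0,"ry":0,"rz":0},{"fingers":0.5,"tx":1,"ty":0.2,"tz":0,"rx":0,"ry":0,"rz":0},{"fingers":0.5,"tx":1,"ty":0.2,"tz":0,"rx":0,"ry":0,"rz":0},{"fingers":0.5,"tx":1,"ty":0.2,"tz":0,"rx":0,"ry":0,"rz":0},{"fingers":0.5,"tx":1,"ty":0.2,"tz":0,"rx":0,"ry":0,"rz":0},{"fingers":0.5,"tx":1,"ty":0.2,"tz":0,"rx":0,"ry":0,"rz":0},{"fingers":0.5,"tx":1,"ty":0.2,"tz":0,"rx":0,"ry":0,"rz":0}]}}

```text
clock: 5.2
ee_pos: [0.4759, 0.1215, 0.2855]
ee_rot: [2.222, 2.221, -0.0]
wrist_force: [-0.0, 0.1, -0.0]
opening: 0.0438
```

{"method": "step_arm", "body": {"commands": [{"fingers":0.5,"tx":0.5,"ty":0,"tz":0,"rx":-0.11,"ry":0,"rz":0},{"fingers":0.5,"tx":0.5,"ty":0,"tz":0,"rx":-0.11,"ry":0,"rz":0},{"fingers":0.5,"tx":0.5,"ty":0,"tz":0,"rx":-0.11,"ry":0,"rz":0},{"fingers":0.5,"tx":0.5,"ty":0,"tz":0,"rx":-0.11,"ry":0,"rz":0},{"fingers":0.5,"tx":0.48,"ty":0,"tz":0,"rx":-0.0044,"ry":0,"rz":0},{"fingers":0.5,"tx":0,"ty":0,"tz":0,"rx":0,"ry":0,"rz":0},{"fingers":0.5,"tx":0,"ty":0,"tz":0,"rx":0,"ry":0,"rz":0},{"fingers":0.5,"tx":0,"ty":0,"tz":0,"rx":0,"ry":0,"rz":0},{"fingers":0.5,"tx":0,"ty":0,"tz":0,"rx":0,"ry":0,"rz":0},{"fingers":0.5,"tx":0,"ty":0,"tz":0,"rx":0,"ry":0,"rz":0}]}}

```text
clock: 6.45
ee_pos: [0.4829, 0.1221, 0.2948]
ee_rot: [1.818, 1.913, 0.636]
wrist_force: [-0.3, 0.3, 0.2]
opening: 0.0437
```

```bash
cat > go.py <<'E'
from h import *
def delta(p):
    s=status.state();M=R.from_rotvec(s["ee_rot"]).as_matrix();return (M.T@(np.array(p)-s["ee_pos"])/.02).round(3)
E
python3 - <<'E'
from go import *
s=status.state();print(s["clock"],s["ee_pos"],np.round(s["qpos"],3));print(R.from_rotvec(s["ee_rot"]).as_matrix().round(3))
a=np.array([-.643,0,.766]);top=np.array([.5012,.1715,.1674])
for d in(.04,-.032):print(delta(top+a*d))
E
```

```text
6.45 [0.48294612 0.12211127 0.29477878] [ 0.813 -0.311 -1.016  0.882 -0.55  -3.03 ]
[[-0.053  0.804  0.592]
 [ 0.999  0.038  0.038]
 [ 0.008  0.593 -0.805]]
[ 2.448 -3.073  3.768]
[ 2.304 -2.846  7.358]
```

The joint limits stop me (q6 at −3.03, q3 at −1.02): a full 40° outward tilt isn't reachable. New plan: tilt out only 20°, with the jaw turned half a turn (q6 positive). The cutter goes first, then the scriber with the hand leaning away from the cutter.

```bash
cat >> go.py <<'E'
def frame(zaz_lean,tilt,xaz):
    """z_t down, hand leaning 'tilt' deg; z_t horizontal part along azimuth zaz; x_t horizontal at xaz"""
    t,a,b=np.radians([tilt,zaz_lean,xaz]);z=np.array([np.sin(t)*np.cos(a),np.sin(t)*np.sin(a),-np.cos(t)])
    x=np.array([np.cos(b),np.sin(b),0]);x-=z*(x@z);x/=np.linalg.norm(x);return np.c_[x,np.cross(z,x),z]
def turn(M,M0=None):
    if M0 is None:M0=R.from_rotvec(status.state()["ee_rot"]).as_matrix()
    return R.from_matrix(M0.T@M).as_rotvec()/(np.pi/2)
E
python3 - <<'E'
from go import *
M1=frame(0,20,90);print(turn(M1),np.linalg.norm(turn(M1))*90)
M2=frame(0,20,-90);print(M2.round(3))
print("delta to hover in M2 frame",M2.T@(np.array([.5026,.252,.2157])-status.state()["ee_pos"])/.02)
E
```

```text
[ 0.18154392 -0.02040352  0.02753221] 16.627490044191624
[[ 0.    -0.94   0.342]
 [-1.    -0.     0.   ]
 [ 0.    -0.342 -0.94 ]]
delta to hover in M2 frame [-6.49443625  0.42889633  4.05158849]
```

{"method": "step_arm", "body": {"commands": [{"fingers":0.5,"tx":0,"ty":0,"tz":0,"rx":0.0908,"ry":-0.0102,"rz":0.0138},{"fingers":0.5,"tx":0,"ty":0,"tz":0,"rx":0.0908,"ry":-0.0102,"rz":0.0138},{"fingers":0.5,"tx":0,"ty":0,"tz":0,"rx":0,"ry":0,"rz":-0.1176},{"fingers":0.5,"tx":0,"ty":0,"tz":0,"rx":0,"ry":0,"rz":-0.1176},{"fingers":0.5,"tx":0,"ty":0,"tz":0,"rx":0,"ry":0,"rz":-0.1176},{"fingers":0.5,"tx":0,"ty":0,"tz":0,"rx":0,"ry":0,"rz":-0.1176},{"fingers":0.5,"tx":0,"ty":0,"tz":0,"rx":0,"ry":0,"rz":-0.1176},{"fingers":0.5,"tx":0,"ty":0,"tz":0,"rx":0,"ry":0,"rz":-0.1176},{"fingers":0.5,"tx":0,"ty":0,"tz":0,"rx":0,"ry":0,"rz":-0.1176},{"fingers":0.5,"tx":0,"ty":0,"tz":0,"rx":0,"ry":0,"rz":-0.1176}]}}

```text
clock: 7.7
ee_pos: [0.4859, 0.1193, 0.2966]
ee_rot: [0.122, 2.761, 0.021]
wrist_force: [0.5, -0.9, 0.2]
opening: 0.0438
```

{"method": "step_arm", "body": {"commands": [{"fingers":0.5,"tx":0,"ty":0,"tz":0,"rx":0,"ry":0,"rz":-0.1176},{"fingers":0.5,"tx":0,"ty":0,"tz":0,"rx":0,"ry":0,"rz":-0.1176},{"fingers":0.5,"tx":0,"ty":0,"tz":0,"rx":0,"ry":0,"rz":-0.1176},{"fingers":0.5,"tx":0,"ty":0,"tz":0,"rx":0,"ry":0,"rz":-0.1176},{"fingers":0.5,"tx":0,"ty":0,"tz":0,"rx":0,"ry":0,"rz":-0.1176},{"fingers":0.5,"tx":0,"ty":0,"tz":0,"rx":0,"ry":0,"rz":-0.1176},{"fingers":0.5,"tx":0,"ty":0,"tz":0,"rx":0,"ry":0,"rz":-0.1176},{"fingers":0.5,"tx":0,"ty":0,"tz":0,"rx":0,"ry":0,"rz":-0.1176},{"fingers":0.5,"tx":0,"ty":0,"tz":0,"rx":0,"ry":0,"rz":-0.1176},{"fingers":0.5,"tx":0,"ty":0,"tz":0,"rx":0,"ry":0,"rz":0}]}}

```text
clock: 8.95
ee_pos: [0.4859, 0.1194, 0.2966]
ee_rot: [-2.011, 2.019, -0.386]
wrist_force: [0.3, 0.1, 0.0]
opening: 0.0436
```

Run:
```python
from go import *
s=status.state();print(s["clock"],s["ee_pos"],np.round(s["qpos"],3))
M2=frame(0,20,-90);print(turn(M2));print("delta",delta([.5026,.252,.2157]))
```

```text
8.95 [0.48591465 0.11935932 0.29662968] [ 0.826 -0.189 -0.685  0.372 -0.848  0.525]
[-0.01841715 -0.00095564 -0.00214309]
delta [-6.636  0.74   4.058]
```

{"method": "step_arm", "body": {"commands": [{"fingers":0.5,"tx":-0.95,"ty":0.1,"tz":0,"rx":-0.0184,"ry":0,"rz":-0.002},{"fingers":0.5,"tx":-0.95,"ty":0.1,"tz":0,"rx":0,"ry":0,"rz":0},{"fingers":0.5,"tx":-0.95,"ty":0.1,"tz":0,"rx":0,"ry":0,"rz":0},{"fingers":0.5,"tx":-0.95,"ty":0.1,"tz":0,"rx":0,"ry":0,"rz":0},{"fingers":0.5,"tx":-0.95,"ty":0.1,"tz":0.6,"rx":0,"ry":0,"rz":0},{"fingers":0.5,"tx":-0.95,"ty":0.1,"tz":0.7,"rx":0,"ry":0,"rz":0},{"fingers":0.5,"tx":-0.95,"ty":0.1,"tz":0.7,"rx":0,"ry":0,"rz":0},{"fingers":0.5,"tx":0,"ty":0,"tz":0.7,"rx":0,"ry":0,"rz":0},{"fingers":0.5,"tx":0,"ty":0,"tz":0.7,"rx":0,"ry":0,"rz":0},{"fingers":0.5,"tx":0,"ty":0,"tz":0.66,"rx":0,"ry":0,"rz":0}]}}

```text
clock: 10.2
ee_pos: [0.5008, 0.2523, 0.2147]
ee_rot: [-2.032, 2.033, -0.36]
wrist_force: [-0.4, 0.0, -0.2]
opening: 0.0437
```

Run:
```python
from go import *
s=status.state();print(s["ee_pos"],np.round(s["qpos"],3));print(turn(frame(0,20,-90)))
c=calibration("wrist");i=camera("wrist");cv2.imwrite("pics/w3.png",i)
for p in [(.5077,.2531,.1697),(.5283,.2531,.1452),(.6167,.2518,.0388),s["ee_pos"],(.5012,.1726,.1674)]:print(proj(c,p).round(1))
```

```text
[0.50081588 0.25229877 0.21468387] [ 0.976  0.034 -0.703  0.464 -0.688  0.254]
[ 9.86500668e-05 -1.06072178e-03 -3.25434347e-04]
[317.8 247.6]
[317.9 217.3]
[319.3 140.1]
[319.  268.3]
[437.4 256.9]
```

View pics/w3.png

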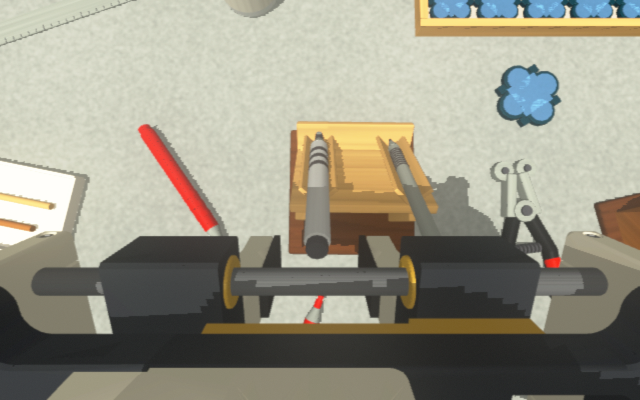

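The view shows the cutter's cap at (317,246), its three bands at (318,150) and its tip at (319,135). The prediction was (318,248) and (319,140), so the cutter is centred between the fingers. Closing on it.

{"method": "step_arm", "body": {"commands": [{"fingers":0.5,"tx":0.02,"ty":-0.02,"tz":0.75,"rx":0,"ry":0,"rz":0},{"fingers":0.5,"tx":0.02,"ty":-0.02,"tz":0.75,"rx":0,"ry":0,"rz":0},{"fingers":0.5,"tx":0,"ty":-0.02,"tz":0.75,"rx":0,"ry":0,"rz":0},{"fingers":0.5,"tx":0,"ty":-0.02,"tz":0.75,"rx":0,"ry":0,"rz":0},{"fingers":0.5,"tx":0,"ty":-0.02,"tz":0.74,"rx":0,"ry":0,"rz":0},{"fingers":0.5,"tx":0,"ty":0,"tz":0,"rx":0,"ry":0,"rz":0},{"fingers":0.15,"tx":0,"ty":0,"tz":0,"rx":0,"ry":0,"rz":0},{"fingers":0.15,"tx":0,"ty":0,"tz":0,"rx":0,"ry":0,"rz":0},{"fingers":0.15,"tx":0,"ty":0,"tz":0,"rx":0,"ry":0,"rz":0},{"fingers":0.15,"tx":0,"ty":0,"tz":0,"rx":0,"ry":0,"rz":0}], "squeeze": 25}}

```text
clock: 11.5
ee_pos: [0.5285, 0.2526, 0.1468]
ee_rot: [-2.032, 2.028, -0.359]
wrist_force: [-1.0, 2.7, 3.6]
opening: 0.0176
```

{"method": "step_arm", "body": {"commands": [{"fingers":0.1,"tx":0,"ty":0.085,"tz":-0.235,"rx":0,"ry":0,"rz":0},{"fingers":0.1,"tx":0,"ty":0.17,"tz":-0.47,"rx":0,"ry":0,"rz":0},{"fingers":0.1,"tx":0,"ty":0.17,"tz":-0.47,"rx":0,"ry":0,"rz":0},{"fingers":0.1,"tx":0,"ty":0.17,"tz":-0.47,"rx":0,"ry":0,"rz":0},{"fingers":0.1,"tx":0,"ty":-0.2,"tz":-0.6,"rx":0,"ry":0,"rz":0},{"fingers":0.1,"tx":0,"ty":-0.34,"tz":-0.94,"rx":0,"ry":0,"rz":0},{"fingers":0.1,"tx":0,"ty":-0.34,"tz":-0.94,"rx":0,"ry":0,"rz":0},{"fingers":0.1,"tx":0,"ty":-0.34,"tz":-0.94,"rx":0,"ry":0,"rz":0},{"fingers":0.1,"tx":0,"ty":-0.34,"tz":-0.94,"rx":0,"ry":0,"rz":0},{"fingers":0.1,"tx":0,"ty":-0.34,"tz":-0.94,"rx":0,"ry":0,"rz":0}]}}

```text
clock: 12.75
ee_pos: [0.5042, 0.2506, 0.2855]
ee_rot: [-2.034, 2.034, -0.36]
wrist_force: [0.7, -0.1, -1.4]
opening: 0.0173
```

Run:
```python
from go import *
s=status.state();print(s["ee_pos"],np.round(s["qpos"],3),s["opening"])
M=frame(180,20,-90);print("turn",turn(M))
M2=frame(180,20,-90); print((M2.T@(np.array([.512,-.143,.33])-s["ee_pos"])/.02).round(3))
```

```text
[0.50424273 0.2505544  0.28553013] [ 0.982 -0.022 -0.561  0.381 -0.872  0.365] 0.017340997156073595
turn [-4.43311979e-01 -1.97711077e-03 -1.60507042e-04]
[19.678  0.396 -2.222]
```

{"method": "step_arm", "body": {"commands": [{"fingers":0.1,"tx":0,"ty":-0.34,"tz":-0.94,"rx":0,"ry":0,"rz":0},{"fingers":0.1,"tx":0,"ty":-0.34,"tz":-0.94,"rx":0,"ry":0,"rz":0},{"fingers":0.1,"tx":0,"ty":-0.34,"tz":-0.94,"rx":0,"ry":0,"rz":0},{"fingers":0.1,"tx":0,"ty":-0.34,"tz":-0.94,"rx":0,"ry":0,"rz":0},{"fingers":0.1,"tx":0.5,"ty":0,"tz":0,"rx":-0.1,"ry":0,"rz":0},{"fingers":0.1,"tx":0.9,"ty":0,"tz":0,"rx":-0.11,"ry":0,"rz":0},{"fingers":0.1,"tx":0.9,"ty":0,"tz":0,"rx":-0.11,"ry":0,"rz":0},{"fingers":0.1,"tx":0.9,"ty":0,"tz":0,"rx":-0.11,"ry":0,"rz":0},{"fingers":0.1,"tx":0.9,"ty":0,"tz":0,"rx":-0.0133,"ry":-0.002,"rz":0},{"fingers":0.1,"tx":1,"ty":0,"tz":0,"rx":0,"ry":0,"rz":0}]}}

```text
clock: 14.0
ee_pos: [0.5049, 0.1486, 0.3647]
ee_rot: [2.032, -2.033, -0.358]
wrist_force: [-0.1, 0.1, -0.9]
opening: 0.0177
```

{"method": "step_arm", "body": {"commands": [{"fingers":0.1,"tx":1,"ty":0,"tz":0,"rx":0,"ry":0,"rz":0},{"fingers":0.1,"tx":1,"ty":0,"tz":0,"rx":0,"ry":0,"rz":0},{"fingers":0.1,"tx":1,"ty":0,"tz":0,"rx":0,"ry":0,"rz":0},{"fingers":0.1,"tx":1,"ty":0,"tz":0,"rx":0,"ry":0,"rz":0},{"fingers":0.1,"tx":1,"ty":0,"tz":0,"rx":0,"ry":0,"rz":0},{"fingers":0.1,"tx":1,"ty":0,"tz":0,"rx":0,"ry":0,"rz":0},{"fingers":0.1,"tx":1,"ty":0,"tz":0,"rx":0,"ry":0,"rz":0},{"fingers":0.1,"tx":1,"ty":0,"tz":0,"rx":0,"ry":0,"rz":0},{"fingers":0.1,"tx":1,"ty":0,"tz":0,"rx":0,"ry":0,"rz":0},{"fingers":0.1,"tx":0.6,"ty":0,"tz":0,"rx":0,"ry":0,"rz":0}]}}

```text
clock: 15.25
ee_pos: [0.5048, -0.0436, 0.3651]
ee_rot: [2.032, -2.034, -0.358]
wrist_force: [0.4, -0.4, -0.8]
opening: 0.0175
```

Run:
```python
from go import *
s=status.state();print(s["ee_pos"],np.round(s["qpos"],3),s["opening"],turn(frame(180,20,-90)))
print((delta([.512,-.143,.30])).round(3))
```

```text
[ 0.50478464 -0.04360898  0.36510254] [ 0.239  0.238  0.098 -0.084 -1.767  1.329] 0.01751128811486454 [-0.0012731   0.0009922  -0.00045332]
[ 4.973 -1.45   2.931]
```

{"method": "step_arm", "body": {"commands": [{"fingers":0.1,"tx":0.8,"ty":-0.25,"tz":0.45,"rx":0,"ry":0,"rz":0},{"fingers":0.1,"tx":0.83,"ty":-0.24,"tz":0.49,"rx":0,"ry":0,"rz":0},{"fingers":0.1,"tx":0.84,"ty":-0.24,"tz":0.49,"rx":0,"ry":0,"rz":0},{"fingers":0.1,"tx":0.84,"ty":-0.24,"tz":0.5,"rx":0,"ry":0,"rz":0},{"fingers":0.1,"tx":0.84,"ty":-0.24,"tz":0.5,"rx":0,"ry":0,"rz":0},{"fingers":0.1,"tx":0.82,"ty":-0.24,"tz":0.5,"rx":0,"ry":0,"rz":0},{"fingers":0.1,"tx":0,"ty":0,"tz":0,"rx":0,"ry":0,"rz":0},{"fingers":0.1,"tx":0,"ty":0,"tz":0,"rx":0,"ry":0,"rz":0},{"fingers":0.1,"tx":0,"ty":0,"tz":0,"rx":0,"ry":0,"rz":0},{"fingers":0.1,"tx":0,"ty":0,"tz":0,"rx":0,"ry":0,"rz":0}]}}

```text
clock: 16.5
ee_pos: [0.5123, -0.1412, 0.3004]
ee_rot: [2.034, -2.033, -0.357]
wrist_force: [-0.2, -0.8, -1.4]
opening: 0.018
```

Run:
```python
from go import *
s=status.state();print(s["clock"],s["ee_pos"],s["opening"])
C={n:calibration(n) for n in("wrist","scene","top")}
I={n:camera(n) for n in C}
for n in C:cv2.imwrite(f"pics/{n}4.png",I[n])
e=s["ee_pos"]
for n in C:
    print(n,[proj(C[n],p).round(1).tolist() for p in (e,e-[0,0,.148],e+[0,0,.032],(.512,-.144,.09),(.530,-.2224,.09))])
r=lambda i,w,h:cv2.resize(i,(w,h),interpolation=cv2.INTER_CUBIC)
m=np.zeros((600,800,3),np.uint8)
m[:300,:480]=r(I["wrist"][60:310],480,int(300))[:, :480] if 0 else r(I["wrist"][110:310,160:480],480,300)
u,v=proj(C["scene"],(.515,-.16,.16)).astype(int);print("scene org",u-40,v-60)
m[:600,480:800]=r(I["scene"][v-60:v+60,u-32:u+32],320,600)
u,v=proj(C["top"],(.515,-.16,.09)).astype(int);print("top org",u-60,v-37)
m[300:,:480]=r(I["top"][v-37:v+38,u-60:u+60],480,300)
cv2.imwrite("pics/m4.png",m)
```

```text
16.5 [ 0.51232107 -0.14124634  0.300391  ] 0.018015050055915756
wrist [[318.9, 265.1], [319.4, 142.6], [318.6, 321.1], [322.1, 118.2], [397.1, 101.6]]
scene [[295.1, 94.5], [296.7, 143.0], [294.7, 82.9], [296.8, 160.7], [276.0, 151.4]]
top [[418.5, 212.8], [400.5, 222.9], [423.6, 210.0], [396.1, 226.2], [433.2, 217.4]]
scene org 251 78
top org 343 187
```

View pics/m4.png

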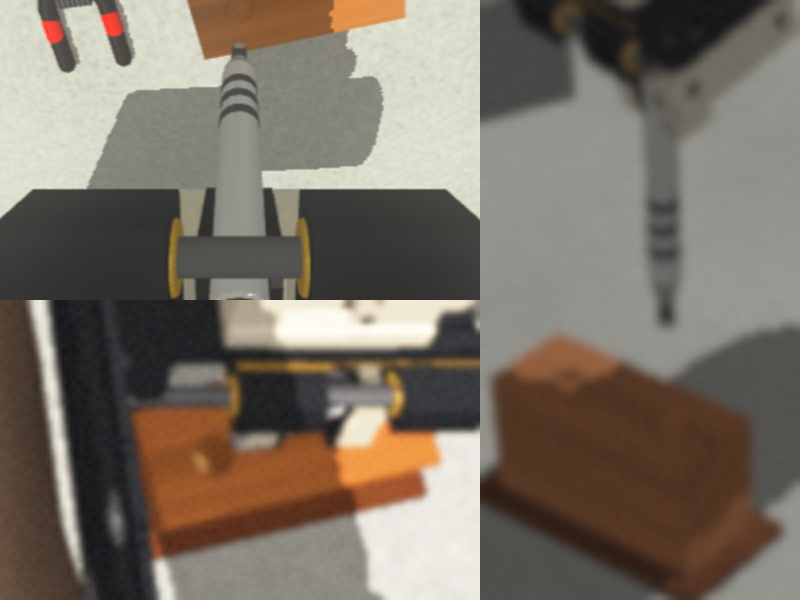

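Montage: in the wrist view the cutter hangs upright with its point at full-frame (320,140); the prediction was (319,143), so the grip is as planned. The wide bore shows faintly at about (320,115). I'll enlarge that for the offset.

Run:
```python
import cv2,numpy as np
i=cv2.imread("pics/wrist4.png")
g=i[80:155,285:425]; 
l=cv2.cvtColor(g,cv2.COLOR_BGR2LAB);l[...,0]=cv2.createCLAHE(3,(3,3)).apply(l[...,0])
o=cv2.resize(cv2.cvtColor(l,cv2.COLOR_LAB2BGR),None,fx=5.5,fy=5.5,interpolation=cv2.INTER_CUBIC)
cv2.imwrite("pics/c5.png",o);print(o.shape)
```

```text
(412, 770, 3)
```

View pics/c5.png

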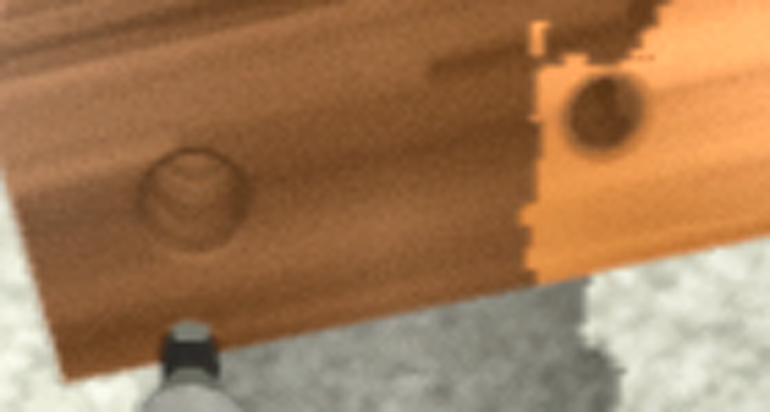

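The enlarged crop shows the wide bore centred at full-frame (320.1,116.2), the narrow bore at (394.6,100.7) and the cutter's point at (320.1,140).

Run:
```python
from go import *
s=status.state();e=s["ee_pos"];c=calibration("wrist")
w=plane(c,320.1,116.2,.09);n=plane(c,394.6,100.7,.09);print(w,n,np.linalg.norm(w-n),np.degrees(np.arctan2(*(w-n)[1::-1])))
t=plane(c,320.1,140,e[2]-.148);print("tip",t-e)
# cutter axis at band height from columns for lean about view axis
print("x-shift tip->bore",w-t)
```

```text
[ 0.51411517 -0.14199573  0.09      ] [ 0.53074616 -0.21976782  0.09      ] 0.07953041719529523 102.07048515348778
tip [ 0.00257524 -0.00061771 -0.148     ]
x-shift tip->bore [-6.58989351e-04 -4.09380021e-06 -6.22295368e-02]
```

Run:
```python
from go import *
s=status.state();e=s["ee_pos"];c=calibration("wrist");S=calibration("scene")
t,err=tri(ray(c,320.1,140),ray(S,296.2,142.6));print(t-e,err)
print(delta([.5125,-.1425,.245]),delta([.5125,-.1425,.245])*.02)
print("scene col: tip minus axis at TCP; proj of lean 2deg in each dir",[proj(S,e+np.array(d)*.148).round(1).tolist() for d in ((0,0,-1),(.035,0,-1),(0,.035,-1))])
```

```text
[ 0.00250296 -0.00033518 -0.14622314] 0.0016966306681643222
[ 0.06  -0.952  2.592] [ 0.0012  -0.01904  0.05184]
scene col: tip minus axis at TCP; proj of lean 2deg in each dir [[296.7, 143.0], [295.3, 143.7], [297.9, 143.8]]
```

The tip sits within a millimetre of the bore's axis, so I'll lower it to about 20 mm inside.

{"method": "step_arm", "body": {"commands": [{"fingers":0.1,"tx":0.04,"ty":-0.17,"tz":0.47,"rx":0,"ry":0,"rz":0},{"fingers":0.1,"tx":0,"ty":-0.3,"tz":0.82,"rx":0,"ry":0,"rz":0},{"fingers":0.1,"tx":0,"ty":-0.3,"tz":0.82,"rx":0,"ry":0,"rz":0},{"fingers":0.1,"tx":0,"ty":-0.17,"tz":0.47,"rx":0,"ry":0,"rz":0},{"fingers":0.1,"tx":0,"ty":-0.1,"tz":0.28,"rx":0,"ry":0,"rz":0},{"fingers":0.1,"tx":0,"ty":-0.1,"tz":0.28,"rx":0,"ry":0,"rz":0},{"fingers":0.1,"tx":0,"ty":-0.1,"tz":0.28,"rx":0,"ry":0,"rz":0},{"fingers":0.1,"tx":0,"ty":-0.1,"tz":0.28,"rx":0,"ry":0,"rz":0},{"fingers":0.1,"tx":0,"ty":-0.1,"tz":0.28,"rx":0,"ry":0,"rz":0},{"fingers":0.1,"tx":0,"ty":0,"tz":0,"rx":0,"ry":0,"rz":0}]}}

```text
clock: 17.9
ee_pos: [0.5119, -0.1423, 0.2149]
ee_rot: [2.033, -2.033, -0.359]
wrist_force: [0.2, 0.2, -0.8]
opening: 0.0178
```

Run:
```python
from go import *
s=status.state();e=s["ee_pos"];print(e,s["wrist_force"],s["torque"],turn(frame(180,20,-90)))
c=calibration("wrist");S=calibration("scene")
a=camera("wrist");b=camera("scene")
for n,k in(("w",c),("s",S)):print(n,[proj(k,p).round(1).tolist() for p in ((.514,-.1425,.09),(.5125,-.144,.09),(.53,-.221,.09))])
r=lambda i,f:cv2.resize(i,None,fx=f,fy=f,interpolation=cv2.INTER_CUBIC)
m=np.zeros((500,800,3),np.uint8)
m[:500,:400]=r(a[70:170,280:360],5)
m[:500,400:]=r(b[80:180,256:336],5)
cv2.imwrite("pics/m6.png",m)
```

```text
[ 0.51191353 -0.14227011  0.21488685] [ 0.17571637  0.21448741 -0.77942063] [-0.07628223 -1.19659242  0.01106348] [-7.98523186e-04  9.20345639e-04 -4.69943858e-05]
w [[319.6, 151.8], [321.4, 153.4], [415.8, 134.1]]
s [[296.6, 161.2], [296.7, 160.8], [276.3, 151.6]]
```

View pics/m6.png

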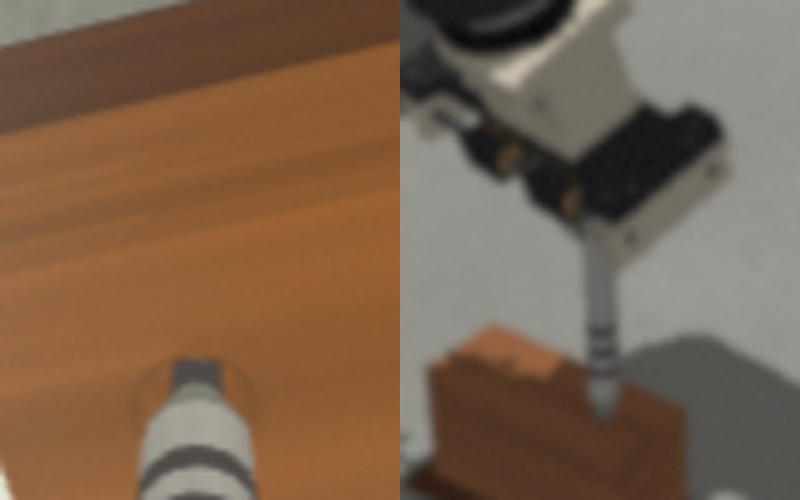

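The cutter's head is in the bore. The rim spans columns 133–262 and the barrel 140–255 in the crop, so it is centred sideways. I'll ease the grip so that it slips before anything jams, and feel downwards.

{"method": "step_arm", "body": {"commands": [{"fingers":0.1,"tx":0,"ty":-0.017,"tz":0.047,"rx":0,"ry":0,"rz":0},{"fingers":0.1,"tx":0,"ty":-0.017,"tz":0.047,"rx":0,"ry":0,"rz":0},{"fingers":0.1,"tx":0,"ty":-0.017,"tz":0.047,"rx":0,"ry":0,"rz":0},{"fingers":0.1,"tx":0,"ty":-0.017,"tz":0.047,"rx":0,"ry":0,"rz":0},{"fingers":0.1,"tx":0,"ty":-0.017,"tz":0.047,"rx":0,"ry":0,"rz":0},{"fingers":0.1,"tx":0,"ty":-0.017,"tz":0.047,"rx":0,"ry":0,"rz":0},{"fingers":0.1,"tx":0,"ty":-0.017,"tz":0.047,"rx":0,"ry":0,"rz":0},{"fingers":0.1,"tx":0,"ty":-0.017,"tz":0.047,"rx":0,"ry":0,"rz":0},{"fingers":0.1,"tx":0,"ty":-0.017,"tz":0.047,"rx":0,"ry":0,"rz":0},{"fingers":0.1,"tx":0,"ty":-0.017,"tz":0.047,"rx":0,"ry":0,"rz":0}], "squeeze": 10}}

```text
clock: 19.25
ee_pos: [0.5122, -0.1423, 0.2053]
ee_rot: [2.033, -2.034, -0.358]
wrist_force: [-0.1, 0.2, -1.3]
opening: 0.0179
```

{"method": "step_arm", "body": {"commands": [{"fingers":0.1,"tx":0,"ty":-0.017,"tz":0.047,"rx":0,"ry":0,"rz":0},{"fingers":0.1,"tx":0,"ty":-0.017,"tz":0.047,"rx":0,"ry":0,"rz":0},{"fingers":0.1,"tx":0,"ty":-0.017,"tz":0.047,"rx":0,"ry":0,"rz":0},{"fingers":0.1,"tx":0,"ty":-0.017,"tz":0.047,"rx":0,"ry":0,"rz":0},{"fingers":0.1,"tx":0,"ty":-0.017,"tz":0.047,"rx":0,"ry":0,"rz":0},{"fingers":0.1,"tx":0,"ty":-0.017,"tz":0.047,"rx":0,"ry":0,"rz":0},{"fingers":0.1,"tx":0,"ty":-0.017,"tz":0.047,"rx":0,"ry":0,"rz":0},{"fingers":0.1,"tx":0,"ty":-0.017,"tz":0.047,"rx":0,"ry":0,"rz":0},{"fingers":0.1,"tx":0,"ty":-0.017,"tz":0.047,"rx":0,"ry":0,"rz":0},{"fingers":0.1,"tx":0,"ty":-0.017,"tz":0.047,"rx":0,"ry":0,"rz":0}]}}

```text
clock: 20.5
ee_pos: [0.5122, -0.1423, 0.1953]
ee_rot: [2.033, -2.034, -0.358]
wrist_force: [-0.2, 0.5, -1.4]
opening: 0.0179
```

Still only the tool's weight shows, so the tip is about 42 mm deep and not yet on the cork.

{"method": "step_arm", "body": {"commands": [{"fingers":0.1,"tx":0,"ty":-0.017,"tz":0.047,"rx":0,"ry":0,"rz":0},{"fingers":0.1,"tx":0,"ty":-0.017,"tz":0.047,"rx":0,"ry":0,"rz":0},{"fingers":0.1,"tx":0,"ty":-0.017,"tz":0.047,"rx":0,"ry":0,"rz":0},{"fingers":0.1,"tx":0,"ty":-0.017,"tz":0.047,"rx":0,"ry":0,"rz":0},{"fingers":0.1,"tx":0,"ty":-0.017,"tz":0.047,"rx":0,"ry":0,"rz":0},{"fingers":0.1,"tx":0,"ty":-0.017,"tz":0.047,"rx":0,"ry":0,"rz":0},{"fingers":0.1,"tx":0,"ty":-0.017,"tz":0.047,"rx":0,"ry":0,"rz":0},{"fingers":0.1,"tx":0,"ty":-0.017,"tz":0.047,"rx":0,"ry":0,"rz":0},{"fingers":0.1,"tx":0,"ty":-0.017,"tz":0.047,"rx":0,"ry":0,"rz":0},{"fingers":0.1,"tx":0,"ty":-0.017,"tz":0.047,"rx":0,"ry":0,"rz":0}]}}

```text
clock: 21.75
ee_pos: [0.5122, -0.1423, 0.1853]
ee_rot: [2.033, -2.034, -0.358]
wrist_force: [0.4, -0.5, -0.4]
opening: 0.0181
```

{"method": "step_arm", "body": {"commands": [{"fingers":0.1,"tx":0,"ty":-0.017,"tz":0.047,"rx":0,"ry":0,"rz":0},{"fingers":0.1,"tx":0,"ty":-0.017,"tz":0.047,"rx":0,"ry":0,"rz":0},{"fingers":0.1,"tx":0,"ty":-0.017,"tz":0.047,"rx":0,"ry":0,"rz":0},{"fingers":0.1,"tx":0,"ty":-0.017,"tz":0.047,"rx":0,"ry":0,"rz":0},{"fingers":0.1,"tx":0,"ty":0,"tz":0,"rx":0,"ry":0,"rz":0},{"fingers":0.1,"tx":0,"ty":0,"tz":0,"rx":0,"ry":0,"rz":0},{"fingers":0.1,"tx":0,"ty":0,"tz":0,"rx":0,"ry":0,"rz":0},{"fingers":0.1,"tx":0,"ty":0,"tz":0,"rx":0,"ry":0,"rz":0},{"fingers":0.1,"tx":0,"ty":0,"tz":0,"rx":0,"ry":0,"rz":0},{"fingers":0.1,"tx":0,"ty":0,"tz":0,"rx":0,"ry":0,"rz":0}]}}

```text
clock: 23.0
ee_pos: [0.5122, -0.1422, 0.1814]
ee_rot: [2.033, -2.034, -0.358]
wrist_force: [1.0, -0.1, -1.5]
opening: 0.0178
```

{"method": "step_arm", "body": {"commands": [{"fingers":0.1,"tx":0,"ty":-0.017,"tz":0.047,"rx":0,"ry":0,"rz":0},{"fingers":0.1,"tx":0,"ty":-0.017,"tz":0.047,"rx":0,"ry":0,"rz":0},{"fingers":0.1,"tx":0,"ty":-0.017,"tz":0.047,"rx":0,"ry":0,"rz":0},{"fingers":0.1,"tx":0,"ty":-0.017,"tz":0.047,"rx":0,"ry":0,"rz":0},{"fingers":0.1,"tx":0,"ty":-0.017,"tz":0.047,"rx":0,"ry":0,"rz":0},{"fingers":0.1,"tx":0,"ty":-0.017,"tz":0.047,"rx":0,"ry":0,"rz":0},{"fingers":0.1,"tx":0,"ty":-0.017,"tz":0.047,"rx":0,"ry":0,"rz":0},{"fingers":0.1,"tx":0,"ty":-0.017,"tz":0.047,"rx":0,"ry":0,"rz":0},{"fingers":0.1,"tx":0,"ty":-0.017,"tz":0.047,"rx":0,"ry":0,"rz":0},{"fingers":0.1,"tx":0,"ty":-0.017,"tz":0.047,"rx":0,"ry":0,"rz":0}]}}

```text
clock: 24.25
ee_pos: [0.5122, -0.1422, 0.1713]
ee_rot: [2.033, -2.034, -0.358]
wrist_force: [-0.9, 0.0, -1.8]
opening: 0.0175
```

{"method": "step_arm", "body": {"commands": [{"fingers":0.1,"tx":0,"ty":-0.017,"tz":0.047,"rx":0,"ry":0,"rz":0},{"fingers":0.1,"tx":0,"ty":-0.017,"tz":0.047,"rx":0,"ry":0,"rz":0},{"fingers":0.1,"tx":0,"ty":-0.017,"tz":0.047,"rx":0,"ry":0,"rz":0},{"fingers":0.1,"tx":0,"ty":-0.017,"tz":0.047,"rx":0,"ry":0,"rz":0},{"fingers":0.1,"tx":0,"ty":-0.017,"tz":0.047,"rx":0,"ry":0,"rz":0},{"fingers":0.1,"tx":0,"ty":0,"tz":0,"rx":0,"ry":0,"rz":0},{"fingers":0.1,"tx":0,"ty":0,"tz":0,"rx":0,"ry":0,"rz":0},{"fingers":0.1,"tx":0,"ty":0,"tz":0,"rx":0,"ry":0,"rz":0},{"fingers":0.1,"tx":0,"ty":0,"tz":0,"rx":0,"ry":0,"rz":0},{"fingers":0.1,"tx":0,"ty":0,"tz":0,"rx":0,"ry":0,"rz":0}]}}

```text
clock: 25.5
ee_pos: [0.5122, -0.1422, 0.1664]
ee_rot: [2.033, -2.034, -0.358]
wrist_force: [-0.3, -0.0, -1.7]
opening: 0.018
```

{"method": "step_arm", "body": {"commands": [{"fingers":0.1,"tx":0,"ty":-0.017,"tz":0.047,"rx":0,"ry":0,"rz":0},{"fingers":0.1,"tx":0,"ty":-0.017,"tz":0.047,"rx":0,"ry":0,"rz":0},{"fingers":0.1,"tx":0,"ty":-0.017,"tz":0.047,"rx":0,"ry":0,"rz":0},{"fingers":0.1,"tx":0,"ty":-0.017,"tz":0.047,"rx":0,"ry":0,"rz":0},{"fingers":0.1,"tx":0,"ty":0,"tz":0,"rx":0,"ry":0,"rz":0},{"fingers":0.1,"tx":0,"ty":0,"tz":0,"rx":0,"ry":0,"rz":0},{"fingers":0.1,"tx":0,"ty":0,"tz":0,"rx":0,"ry":0,"rz":0},{"fingers":0.1,"tx":0,"ty":0,"tz":0,"rx":0,"ry":0,"rz":0},{"fingers":0.1,"tx":0,"ty":0,"tz":0,"rx":0,"ry":0,"rz":0},{"fingers":0.1,"tx":0,"ty":0,"tz":0,"rx":0,"ry":0,"rz":0}]}}

```text
clock: 26.75
ee_pos: [0.5122, -0.1422, 0.1624]
ee_rot: [2.033, -2.034, -0.358]
wrist_force: [-0.4, 0.0, -1.0]
opening: 0.018
```

Run:
```python
from go import *
s=status.state();e=s["ee_pos"];print(e,s["wrist_force"])
c=calibration("wrist");S=calibration("scene");i=camera("scene");w=camera("wrist");cv2.imwrite("pics/s7.png",i);cv2.imwrite("pics/w7.png",w)
# dark bands along cutter axis in scene: intensity profile from z=.09 to .2, axis x,y
g=cv2.cvtColor(i,cv2.COLOR_BGR2GRAY)
for z in np.arange(.09,.17,.003):
    u,v=proj(S,[.5125,-.1422,z]);print(round(z,3),int(g[int(round(v)),int(round(u))]),end=" | ")
```

```text
[ 0.5121678  -0.14222394  0.16241217] [-0.40358232  0.00704247 -1.01981524]
0.09 75 | 0.093 90 | 0.096 101 | 0.099 101 | 0.102 102 | 0.105 104 | 0.108 102 | 0.111 102 | 0.114 102 | 0.117 102 | 0.12 104 | 0.123 104 | 0.126 105 | 0.129 104 | 0.132 103 | 0.135 102 | 0.138 102 | 0.141 100 | 0.144 98 | 0.147 98 | 0.15 94 | 0.153 82 | 0.156 65 | 0.159 45 | 0.162 31 | 0.165 25 | 0.168 27 |
```

{"method": "step_arm", "body": {"commands": [{"fingers":0.1,"tx":0,"ty":-0.017,"tz":0.047,"rx":0,"ry":0,"rz":0},{"fingers":0.1,"tx":0,"ty":-0.017,"tz":0.047,"rx":0,"ry":0,"rz":0},{"fingers":0.1,"tx":0,"ty":0,"tz":0,"rx":0,"ry":0,"rz":0},{"fingers":0.1,"tx":0,"ty":0,"tz":0,"rx":0,"ry":0,"rz":0},{"fingers":0.1,"tx":0,"ty":0,"tz":0,"rx":0,"ry":0,"rz":0},{"fingers":0.1,"tx":0,"ty":0,"tz":0,"rx":0,"ry":0,"rz":0},{"fingers":0.1,"tx":0,"ty":0,"tz":0,"rx":0,"ry":0,"rz":0},{"fingers":0.1,"tx":0,"ty":0,"tz":0,"rx":0,"ry":0,"rz":0},{"fingers":0.1,"tx":0,"ty":0,"tz":0,"rx":0,"ry":0,"rz":0},{"fingers":0.1,"tx":0,"ty":0,"tz":0,"rx":0,"ry":0,"rz":0}]}}

```text
clock: 28.1
ee_pos: [0.5122, -0.1422, 0.1604]
ee_rot: [2.033, -2.034, -0.358]
wrist_force: [0.5, -1.0, -1.0]
opening: 0.0182
```

{"method": "step_arm", "body": {"commands": [{"fingers":0.1,"tx":0,"ty":-0.017,"tz":0.047,"rx":0,"ry":0,"rz":0},{"fingers":0.1,"tx":0,"ty":-0.017,"tz":0.047,"rx":0,"ry":0,"rz":0},{"fingers":0.1,"tx":0,"ty":-0.017,"tz":0.047,"rx":0,"ry":0,"rz":0},{"fingers":0.1,"tx":0,"ty":0,"tz":0,"rx":0,"ry":0,"rz":0},{"fingers":0.1,"tx":0,"ty":0,"tz":0,"rx":0,"ry":0,"rz":0},{"fingers":0.1,"tx":0,"ty":0,"tz":0,"rx":0,"ry":0,"rz":0},{"fingers":0.1,"tx":0,"ty":0,"tz":0,"rx":0,"ry":0,"rz":0},{"fingers":0.1,"tx":0,"ty":0,"tz":0,"rx":0,"ry":0,"rz":0},{"fingers":0.1,"tx":0,"ty":0,"tz":0,"rx":0,"ry":0,"rz":0},{"fingers":0.1,"tx":0,"ty":0,"tz":0,"rx":0,"ry":0,"rz":0}]}}

```text
clock: 29.35
ee_pos: [0.5124, -0.1424, 0.1582]
ee_rot: [2.034, -2.033, -0.357]
wrist_force: [-0.9, 0.6, 6.6]
opening: 0.0179
```

Run:
```python
from go import *
s=status.state();print(s["wrist_force"],s["torque"])
w=camera("wrist");r=cv2.resize(w[110:340,220:420],None,fx=2.4,fy=2.4,interpolation=cv2.INTER_CUBIC);cv2.imwrite("pics/w8.png",r)
c=calibration("wrist");print([proj(c,s["ee_pos"]+np.array([0,0,h])).round(1).tolist() for h in(0,.02,.032,.04)])
```

```text
[-0.94614787  0.56918769  6.58230824] [ 0.21462712  0.09240879 -0.04710999]
[[318.9, 265.1], [318.8, 297.7], [318.7, 321.2], [318.7, 338.8]]
```

View pics/w8.png

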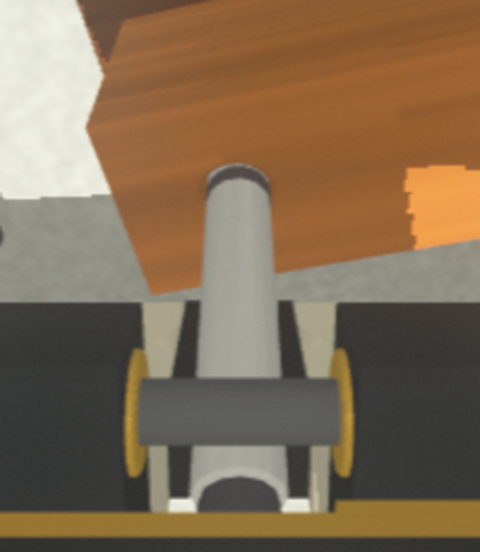

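The cork is felt: the force rose to +6.6 N with the cutter still upright in the bore (rim at crop (238,180)). I'll unload the spring before letting go.

{"method": "step_arm", "body": {"commands": [{"fingers":0.1,"tx":0,"ty":0.01,"tz":-0.027,"rx":0,"ry":0,"rz":0},{"fingers":0.1,"tx":0,"ty":0.01,"tz":-0.027,"rx":0,"ry":0,"rz":0},{"fingers":0.1,"tx":0,"ty":0.007,"tz":-0.02,"rx":0,"ry":0,"rz":0},{"fingers":0.1,"tx":0,"ty":0,"tz":0,"rx":0,"ry":0,"rz":0},{"fingers":0.1,"tx":0,"ty":0,"tz":0,"rx":0,"ry":0,"rz":0},{"fingers":0.1,"tx":0,"ty":0,"tz":0,"rx":0,"ry":0,"rz":0},{"fingers":0.1,"tx":0,"ty":0,"tz":0,"rx":0,"ry":0,"rz":0},{"fingers":0.1,"tx":0,"ty":0,"tz":0,"rx":0,"ry":0,"rz":0},{"fingers":0.1,"tx":0,"ty":0,"tz":0,"rx":0,"ry":0,"rz":0},{"fingers":0.1,"tx":0,"ty":0,"tz":0,"rx":0,"ry":0,"rz":0}], "squeeze": 5}}

```text
clock: 30.65
ee_pos: [0.5122, -0.1422, 0.159]
ee_rot: [2.033, -2.034, -0.358]
wrist_force: [-0.0, 0.7, 2.9]
opening: 0.0176
```

{"method": "step_arm", "body": {"commands": [{"fingers":0.1,"tx":0,"ty":0.007,"tz":-0.02,"rx":0,"ry":0,"rz":0},{"fingers":0.1,"tx":0,"ty":0.007,"tz":-0.02,"rx":0,"ry":0,"rz":0},{"fingers":0.1,"tx":0,"ty":0,"tz":0,"rx":0,"ry":0,"rz":0},{"fingers":0.1,"tx":0,"ty":0,"tz":0,"rx":0,"ry":0,"rz":0},{"fingers":0.22,"tx":0,"ty":0,"tz":0,"rx":0,"ry":0,"rz":0},{"fingers":0.25,"tx":0,"ty":0,"tz":0,"rx":0,"ry":0,"rz":0},{"fingers":0.3,"tx":0,"ty":0,"tz":0,"rx":0,"ry":0,"rz":0},{"fingers":0.4,"tx":0,"ty":0,"tz":0,"rx":0,"ry":0,"rz":0},{"fingers":0.5,"tx":0,"ty":0,"tz":0,"rx":0,"ry":0,"rz":0},{"fingers":0.5,"tx":0,"ty":0,"tz":0,"rx":0,"ry":0,"rz":0}]}}

```text
clock: 31.9
ee_pos: [0.5122, -0.1422, 0.1598]
ee_rot: [2.033, -2.034, -0.358]
wrist_force: [-0.7, 0.3, 0.3]
opening: 0.0434
```

Released at 0.3 N. Retreating along the fingers, then on to the scriber.

{"method": "step_arm", "body": {"commands": [{"fingers":0.5,"tx":0,"ty":0,"tz":-0.6,"rx":0,"ry":0,"rz":0},{"fingers":0.5,"tx":0,"ty":0,"tz":-1,"rx":0,"ry":0,"rz":0},{"fingers":0.5,"tx":0,"ty":0,"tz":-1,"rx":0,"ry":0,"rz":0},{"fingers":0.5,"tx":0,"ty":0,"tz":-1,"rx":0,"ry":0,"rz":0},{"fingers":0.5,"tx":0,"ty":0,"tz":-1,"rx":0,"ry":0,"rz":0},{"fingers":0.5,"tx":-1,"ty":0,"tz":0,"rx":0.088,"ry":0,"rz":0},{"fingers":0.5,"tx":-1,"ty":0,"tz":0,"rx":0.089,"ry":0,"rz":0},{"fingers":0.5,"tx":-1,"ty":0,"tz":0,"rx":0.089,"ry":0,"rz":0},{"fingers":0.5,"tx":-1,"ty":0,"tz":0,"rx":0.089,"ry":0,"rz":0},{"fingers":0.5,"tx":-1,"ty":0,"tz":0,"rx":0.089,"ry":0,"rz":0}]}}

```text
clock: 33.15
ee_pos: [0.5444, -0.0413, 0.2487]
ee_rot: [-2.025, 2.026, -0.363]
wrist_force: [0.2, -0.8, 0.2]
opening: 0.0437
```

{"method": "step_arm", "body": {"commands": [{"fingers":0.5,"tx":-1,"ty":0.3,"tz":0,"rx":0,"ry":0,"rz":0},{"fingers":0.5,"tx":-1,"ty":0.3,"tz":0,"rx":0,"ry":0,"rz":0},{"fingers":0.5,"tx":-1,"ty":0.3,"tz":0,"rx":0,"ry":0,"rz":0},{"fingers":0.5,"tx":-1,"ty":0.3,"tz":0,"rx":0,"ry":0,"rz":0},{"fingers":0.5,"tx":-1,"ty":0.3,"tz":0,"rx":0,"ry":0,"rz":0},{"fingers":0.5,"tx":-1,"ty":0.3,"tz":0,"rx":0,"ry":0,"rz":0},{"fingers":0.5,"tx":-1,"ty":0.3,"tz":0,"rx":0,"ry":0,"rz":0},{"fingers":0.5,"tx":-1,"ty":0.3,"tz":0,"rx":0,"ry":0,"rz":0},{"fingers":0.5,"tx":-1,"ty":0.3,"tz":0,"rx":0,"ry":0,"rz":0},{"fingers":0.5,"tx":-1,"ty":0.3,"tz":0,"rx":0,"ry":0,"rz":0}]}}

```text
clock: 34.4
ee_pos: [0.4874, 0.1586, 0.2273]
ee_rot: [-2.028, 2.03, -0.359]
wrist_force: [-0.6, 0.4, 0.1]
opening: 0.0436
```

Run:
```python
from go import *
s=status.state();print(s["clock"],s["ee_pos"],turn(frame(0,20,-90)))
h=np.array([.4962,.1718,.2134]);print("hover",delta(h))
c=calibration("wrist");w=camera("wrist");cv2.imwrite("pics/w9.png",w)
top,tip=np.array([.5012,.1718,.1674]),np.array([.6123,.171,.0325])
for f in(.1,.2,.3,.4,.5,.6):
    p=top+(tip-top)*f;u,v=proj(c,p).round().astype(int)
    print(f,u,v,w[v,u-18:u+19].max(1).tolist() if 0 else (w[v,u-18:u+19].astype(int).max(1)-w[v,u-18:u+19].astype(int).min(1)).tolist())
```

```text
34.4 [0.48742478 0.15857881 0.22727698] [-0.00181654  0.00110963 -0.00082074]
hover [-0.66  -0.172  0.804]
0.1 302 221 [88, 88, 88, 88, 88, 83, 63, 30, 17, 15, 16, 16, 14, 14, 16, 16, 15, 14, 14, 14, 14, 14, 22, 36, 47, 47, 47, 47, 47, 48, 47, 46, 46, 46, 45, 44, 44]
0.2 303 208 [90, 90, 91, 90, 90, 89, 84, 58, 21, 16, 17, 16, 17, 17, 16, 16, 17, 16, 16, 16, 15, 17, 28, 58, 74, 76, 77, 77, 78, 78, 79, 77, 79, 79, 79, 78, 78]
0.3 304 195 [101, 103, 103, 102, 102, 102, 101, 93, 59, 23, 18, 19, 18, 17, 17, 17, 18, 17, 18, 16, 17, 20, 46, 84, 100, 102, 101, 102, 102, 102, 101, 100, 101, 99, 99, 100, 100]
0.4 305 185 [93, 93, 93, 93, 94, 100, 118, 126, 106, 46, 22, 21, 20, 19, 19, 19, 19, 18, 18, 18, 17, 21, 49, 85, 89, 91, 93, 91, 91, 92, 90, 91, 90, 90, 90, 90, 90]
0.5 306 175 [96, 91, 92, 91, 90, 88, 88, 89, 73, 41, 23, 21, 20, 21, 20, 19, 20, 19, 18, 18, 20, 27, 55, 92, 113, 113, 115, 115, 118, 120, 121, 114, 92, 86, 83, 87, 87]
0.6 307 166 [100, 92, 93, 91, 88, 89, 88, 87, 79, 48, 23, 19, 19, 20, 19, 20, 19, 20, 19, 20, 20, 38, 79, 109, 112, 113, 113, 119, 119, 119, 112, 95, 88, 86, 89, 90, 90]
```

The scriber shows as a grey strip 2.5 px left of the prediction, so it lies about 2.3 mm further to +y, at y ≈ 0.174. Corrected and closing.

{"method": "step_arm", "body": {"commands": [{"fingers":0.5,"tx":-0.77,"ty":-0.19,"tz":0.5,"rx":0,"ry":0,"rz":0},{"fingers":0.5,"tx":0,"ty":0,"tz":0.8,"rx":0,"ry":0,"rz":0},{"fingers":0.5,"tx":0,"ty":0,"tz":0.8,"rx":0,"ry":0,"rz":0},{"fingers":0.5,"tx":0,"ty":0,"tz":0.8,"rx":0,"ry":0,"rz":0},{"fingers":0.5,"tx":0,"ty":0,"tz":0.8,"rx":0,"ry":0,"rz":0},{"fingers":0.5,"tx":0,"ty":0,"tz":0.8,"rx":0,"ry":0,"rz":0},{"fingers":0.1,"tx":0,"ty":0,"tz":0,"rx":0,"ry":0,"rz":0},{"fingers":0.05,"tx":0,"ty":0,"tz":0,"rx":0,"ry":0,"rz":0},{"fingers":0.05,"tx":0,"ty":0,"tz":0,"rx":0,"ry":0,"rz":0},{"fingers":0.05,"tx":0,"ty":0,"tz":0,"rx":0,"ry":0,"rz":0}], "squeeze": 25}}

```text
clock: 35.7
ee_pos: [0.5218, 0.1734, 0.1436]
ee_rot: [-2.029, 2.03, -0.358]
wrist_force: [1.2, -0.2, 1.0]
opening: 0.0113
```

Scriber gripped at 11.3 mm. Lifting it out the same way.

{"method": "step_arm", "body": {"commands": [{"fingers":0.05,"tx":0,"ty":0.085,"tz":-0.235,"rx":0,"ry":0,"rz":0},{"fingers":0.05,"tx":0,"ty":0.17,"tz":-0.47,"rx":0,"ry":0,"rz":0},{"fingers":0.05,"tx":0,"ty":0.25,"tz":-0.7,"rx":0,"ry":0,"rz":0},{"fingers":0.05,"tx":0,"ty":0.17,"tz":-0.47,"rx":0,"ry":0,"rz":0},{"fingers":0.05,"tx":0,"ty":-0.2,"tz":-0.6,"rx":0,"ry":0,"rz":0},{"fingers":0.05,"tx":0,"ty":-0.36,"tz":-1,"rx":0,"ry":0,"rz":0},{"fingers":0.05,"tx":0,"ty":-0.36,"tz":-1,"rx":0,"ry":0,"rz":0},{"fingers":0.05,"tx":0,"ty":-0.36,"tz":-1,"rx":0,"ry":0,"rz":0},{"fingers":0.05,"tx":0,"ty":-0.36,"tz":-1,"rx":0,"ry":0,"rz":0},{"fingers":0.05,"tx":0,"ty":-0.36,"tz":-1,"rx":0,"ry":0,"rz":0}]}}

```text
clock: 36.95
ee_pos: [0.4943, 0.1728, 0.2929]
ee_rot: [-2.03, 2.031, -0.357]
wrist_force: [-1.2, 1.1, -2.0]
opening: 0.0115
```

{"method": "step_arm", "body": {"commands": [{"fingers":0.05,"tx":0.6,"ty":-0.36,"tz":-1,"rx":0,"ry":0,"rz":0},{"fingers":0.05,"tx":1,"ty":-0.36,"tz":-1,"rx":0,"ry":0,"rz":0},{"fingers":0.05,"tx":1,"ty":-0.36,"tz":-1,"rx":0,"ry":0,"rz":0},{"fingers":0.05,"tx":1,"ty":0,"tz":0,"rx":-0.1,"ry":0,"rz":0},{"fingers":0.05,"tx":1,"ty":0,"tz":0,"rx":-0.11,"ry":0,"rz":0},{"fingers":0.05,"tx":1,"ty":0,"tz":0,"rx":-0.11,"ry":0,"rz":0},{"fingers":0.05,"tx":1,"ty":0,"tz":0,"rx":-0.11,"ry":0,"rz":0},{"fingers":0.05,"tx":1,"ty":0,"tz":0,"rx":-0.014,"ry":0,"rz":0},{"fingers":0.05,"tx":1,"ty":0,"tz":0,"rx":0,"ry":0,"rz":0},{"fingers":0.05,"tx":1,"ty":0,"tz":0,"rx":0,"ry":0,"rz":0}]}}

```text
clock: 38.2
ee_pos: [0.4941, -0.02, 0.357]
ee_rot: [2.036, -2.034, -0.355]
wrist_force: [-0.3, 0.1, -0.2]
opening: 0.0116
```

Run:
```python
from go import *
s=status.state();print(s["clock"],s["ee_pos"],s["opening"])
M=frame(140,20,-130);t=turn(M);print("turn",t,np.linalg.norm(t)*90, t/4)
T=np.array([.530,-.2195,.30]);print("delta now",delta(T),"in M",(M.T@(T-s["ee_pos"])/.02).round(3))
```

```text
38.2 [ 0.49413642 -0.02001359  0.35699729] 0.011575015499322319
turn [-0.00281981 -0.15011007  0.4186868 ] 40.03124955384197 [-0.00070495 -0.03752752  0.1046717 ]
delta now [ 9.98  -2.639  2.065] in M [ 6.488 -8.29   0.015]
```

{"method": "step_arm", "body": {"commands": [{"fingers":0.05,"tx":1,"ty":0,"tz":-0.35,"rx":0,"ry":0,"rz":0},{"fingers":0.05,"tx":1,"ty":-0.15,"tz":-0.25,"rx":0,"ry":0,"rz":0},{"fingers":0.05,"tx":1,"ty":-0.15,"tz":-0.05,"rx":0,"ry":0,"rz":0},{"fingers":0.05,"tx":1,"ty":-0.15,"tz":-0.05,"rx":0,"ry":0,"rz":0},{"fingers":0.05,"tx":1,"ty":-0.15,"tz":-0.05,"rx":0,"ry":0,"rz":0},{"fingers":0.05,"tx":1,"ty":-0.15,"tz":-0.05,"rx":0,"ry":0,"rz":0},{"fingers":0.05,"tx":1,"ty":-0.2,"tz":-0.05,"rx":0,"ry":0,"rz":0},{"fingers":0.05,"tx":1,"ty":-0.2,"tz":-0.05,"rx":0,"ry":0,"rz":0},{"fingers":0.05,"tx":1,"ty":-0.2,"tz":-0.05,"rx":0,"ry":0,"rz":0},{"fingers":0.05,"tx":0.97,"ty":-0.2,"tz":-0.05,"rx":0,"ry":0,"rz":0}]}}

```text
clock: 39.45
ee_pos: [0.531, -0.2198, 0.3638]
ee_rot: [2.033, -2.034, -0.358]
wrist_force: [0.1, 0.8, -1.2]
opening: 0.0115
```

{"method": "step_arm", "body": {"commands": [{"fingers":0.05,"tx":0,"ty":0,"tz":0,"rx":-0.0007,"ry":-0.0375,"rz":0.1047},{"fingers":0.05,"tx":0,"ty":0,"tz":0,"rx":-0.0007,"ry":-0.0375,"rz":0.1047},{"fingers":0.05,"tx":0,"ty":0,"tz":0,"rx":-0.0007,"ry":-0.0375,"rz":0.1047},{"fingers":0.05,"tx":0,"ty":0,"tz":0,"rx":-0.0007,"ry":-0.0375,"rz":0.1047},{"fingers":0.05,"tx":0,"ty":-0.24,"tz":0.66,"rx":0,"ry":0,"rz":0},{"fingers":0.05,"tx":0,"ty":-0.34,"tz":0.94,"rx":0,"ry":0,"rz":0},{"fingers":0.05,"tx":0,"ty":-0.34,"tz":0.94,"rx":0,"ry":0,"rz":0},{"fingers":0.05,"tx":0,"ty":-0.2,"tz":0.5,"rx":0,"ry":0,"rz":0},{"fingers":0.05,"tx":0,"ty":0,"tz":0,"rx":0,"ry":0,"rz":0},{"fingers":0.05,"tx":0,"ty":0,"tz":0,"rx":0,"ry":0,"rz":0}]}}

```text
clock: 40.7
ee_pos: [0.531, -0.2188, 0.2997]
ee_rot: [1.248, -2.678, -0.472]
wrist_force: [-0.8, 0.1, 0.7]
opening: 0.0116
```

Run:
```python
from go import *
s=status.state();e=s["ee_pos"];print(s["clock"],e,s["opening"],turn(frame(140,20,-130)),np.round(s["qpos"],2))
c=calibration("wrist");S=calibration("scene");T=calibration("top");a=camera("wrist");b=camera("scene");t=camera("top")
for n,k in(("w",c),("s",S),("t",T)):print(n,[proj(k,p).round(1).tolist() for p in (e,e-[0,0,.148],(.5307,-.22,.09),(.5135,-.1425,.192))])
for n,i in(("w",a),("s",b),("t",t)):cv2.imwrite(f"pics/{n}10.png",i)
r=lambda i,f:cv2.resize(i,None,fx=f,fy=f,interpolation=cv2.INTER_CUBIC)
u,v=proj(c,(.5307,-.22,.09)).astype(int);o=(max(u-45,0),max(v-60,0))
u2,v2=proj(S,e-[0,0,.11]).astype(int);o2=(u2-40,v2-45)
m=np.zeros((600,800,3),np.uint8)
A=r(a[o[1]:o[1]+120,o[0]:o[0]+80],5);B=r(b[o2[1]:o2[1]+120,o2[0]:o2[0]+80],5)
m[:A.shape[0],:A.shape[1]]=A;m[:B.shape[0],400:400+B.shape[1]]=B
cv2.imwrite("pics/m10.png",m);print(o,o2)
```

```text
40.7 [ 0.53102958 -0.2188185   0.29972593] 0.011605583068380382 [ 0.00072088 -0.00135924 -0.00039446] [-0.17  0.37  0.18 -0.17 -1.68  1.05]
w [[320.3, 264.8], [319.7, 141.7], [320.6, 116.6], [268.8, 222.7]]
s [[271.7, 86.5], [275.1, 134.2], [276.3, 151.8], [295.7, 130.8]]
t [[467.4, 200.8], [440.0, 213.1], [432.0, 217.1], [405.2, 219.9]]
(np.int64(275), np.int64(56)) (np.int64(234), np.int64(77))
```

View pics/m10.png

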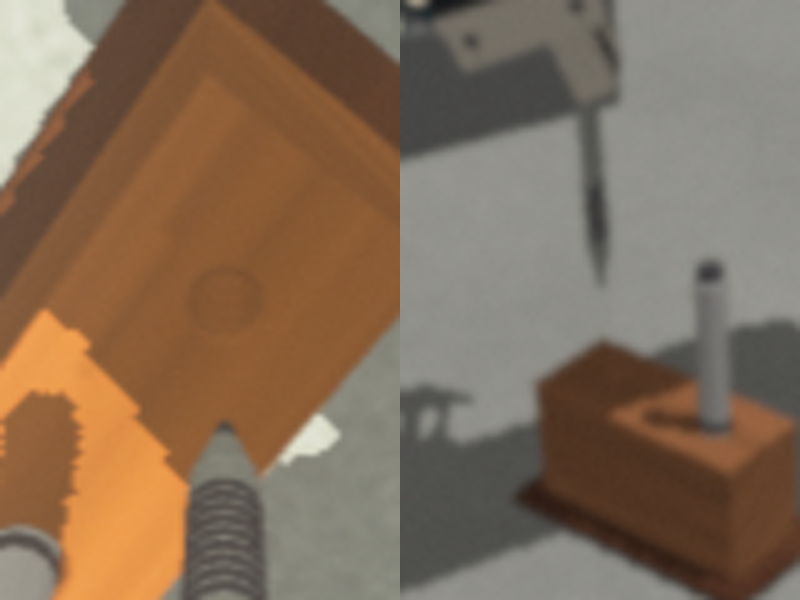

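The scriber's point is at wrist (319.8,140.8) and scene (274.4,134), and the narrow bore at wrist (320,116). All are within 1 px of prediction. The cutter stands upright at the right of the scene crop.

Run:
```python
from go import *
s=status.state();e=s["ee_pos"];c=calibration("wrist");S=calibration("scene")
b=plane(c,320,116,.09);t,err=tri(ray(c,319.8,141),ray(S,274.4,134.3));print("bore",b,"tip-e",t-e,err)
t2=plane(c,319.8,141,e[2]-.147);print("tip2",t2-e)
M=R.from_rotvec(s["ee_rot"]).as_matrix();print("bore-tip2 tool frame",M.T@np.r_[(b-t2)[:2],0]/.02,"down unit",M.T@[0,0,-1])
```

```text
bore [ 0.53161073 -0.2198716   0.09      ] tip-e [ 0.00129272 -0.00089005 -0.14788817] 0.0014154150364796044
tip2 [ 0.00089197 -0.00086657 -0.147     ]
bore-tip2 tool frame [0.01773739 0.00255453 0.00096526] down unit [-0.00175836 -0.34276299  0.93942027]
```

{"method": "step_arm", "body": {"commands": [{"fingers":0.05,"tx":0.018,"ty":-0.17,"tz":0.47,"rx":0,"ry":0,"rz":0},{"fingers":0.05,"tx":0,"ty":-0.343,"tz":0.94,"rx":0,"ry":0,"rz":0},{"fingers":0.05,"tx":0,"ty":-0.343,"tz":0.94,"rx":0,"ry":0,"rz":0},{"fingers":0.05,"tx":0,"ty":-0.171,"tz":0.47,"rx":0,"ry":0,"rz":0},{"fingers":0.05,"tx":0,"ty":-0.051,"tz":0.141,"rx":0,"ry":0,"rz":0},{"fingers":0.05,"tx":0,"ty":-0.051,"tz":0.141,"rx":0,"ry":0,"rz":0},{"fingers":0.05,"tx":0,"ty":-0.051,"tz":0.141,"rx":0,"ry":0,"rz":0},{"fingers":0.05,"tx":0,"ty":-0.051,"tz":0.141,"rx":0,"ry":0,"rz":0},{"fingers":0.05,"tx":0,"ty":-0.051,"tz":0.141,"rx":0,"ry":0,"rz":0},{"fingers":0.05,"tx":0,"ty":-0.051,"tz":0.141,"rx":0,"ry":0,"rz":0}]}}

```text
clock: 42.1
ee_pos: [0.5302, -0.219, 0.221]
ee_rot: [1.246, -2.678, -0.473]
wrist_force: [0.5, 0.2, -1.0]
opening: 0.0117
```

{"method": "step_arm", "body": {"commands": [{"fingers":0.05,"tx":0,"ty":-0.034,"tz":0.094,"rx":0,"ry":0,"rz":0},{"fingers":0.05,"tx":0,"ty":-0.034,"tz":0.094,"rx":0,"ry":0,"rz":0},{"fingers":0.05,"tx":0,"ty":-0.034,"tz":0.094,"rx":0,"ry":0,"rz":0},{"fingers":0.05,"tx":0,"ty":-0.034,"tz":0.094,"rx":0,"ry":0,"rz":0},{"fingers":0.05,"tx":0,"ty":-0.034,"tz":0.094,"rx":0,"ry":0,"rz":0},{"fingers":0.05,"tx":0,"ty":-0.034,"tz":0.094,"rx":0,"ry":0,"rz":0},{"fingers":0.05,"tx":0,"ty":-0.034,"tz":0.094,"rx":0,"ry":0,"rz":0},{"fingers":0.05,"tx":0,"ty":-0.034,"tz":0.094,"rx":0,"ry":0,"rz":0},{"fingers":0.05,"tx":0,"ty":0,"tz":0,"rx":0,"ry":0,"rz":0},{"fingers":0.05,"tx":0,"ty":0,"tz":0,"rx":0,"ry":0,"rz":0}], "squeeze": 8}}

```text
clock: 43.35
ee_pos: [0.5301, -0.2189, 0.205]
ee_rot: [1.246, -2.678, -0.474]
wrist_force: [-0.3, 0.6, -2.0]
opening: 0.0118
```

Free so far at 33 mm deep, so I'll feel down at 1 mm per row.

{"method": "step_arm", "body": {"commands": [{"fingers":0.05,"tx":0,"ty":-0.017,"tz":0.047,"rx":0,"ry":0,"rz":0},{"fingers":0.05,"tx":0,"ty":-0.017,"tz":0.047,"rx":0,"ry":0,"rz":0},{"fingers":0.05,"tx":0,"ty":-0.017,"tz":0.047,"rx":0,"ry":0,"rz":0},{"fingers":0.05,"tx":0,"ty":-0.017,"tz":0.047,"rx":0,"ry":0,"rz":0},{"fingers":0.05,"tx":0,"ty":-0.017,"tz":0.047,"rx":0,"ry":0,"rz":0},{"fingers":0.05,"tx":0,"ty":-0.017,"tz":0.047,"rx":0,"ry":0,"rz":0},{"fingers":0.05,"tx":0,"ty":-0.017,"tz":0.047,"rx":0,"ry":0,"rz":0},{"fingers":0.05,"tx":0,"ty":-0.017,"tz":0.047,"rx":0,"ry":0,"rz":0},{"fingers":0.05,"tx":0,"ty":0,"tz":0,"rx":0,"ry":0,"rz":0},{"fingers":0.05,"tx":0,"ty":0,"tz":0,"rx":0,"ry":0,"rz":0}]}}

```text
clock: 44.6
ee_pos: [0.5301, -0.219, 0.197]
ee_rot: [1.246, -2.678, -0.474]
wrist_force: [-0.1, 0.6, -1.0]
opening: 0.0121
```

{"method": "step_arm", "body": {"commands": [{"fingers":0.05,"tx":0,"ty":-0.017,"tz":0.047,"rx":0,"ry":0,"rz":0},{"fingers":0.05,"tx":0,"ty":-0.017,"tz":0.047,"rx":0,"ry":0,"rz":0},{"fingers":0.05,"tx":0,"ty":-0.017,"tz":0.047,"rx":0,"ry":0,"rz":0},{"fingers":0.05,"tx":0,"ty":-0.017,"tz":0.047,"rx":0,"ry":0,"rz":0},{"fingers":0.05,"tx":0,"ty":-0.017,"tz":0.047,"rx":0,"ry":0,"rz":0},{"fingers":0.05,"tx":0,"ty":-0.017,"tz":0.047,"rx":0,"ry":0,"rz":0},{"fingers":0.05,"tx":0,"ty":0,"tz":0,"rx":0,"ry":0,"rz":0},{"fingers":0.05,"tx":0,"ty":0,"tz":0,"rx":0,"ry":0,"rz":0},{"fingers":0.05,"tx":0,"ty":0,"tz":0,"rx":0,"ry":0,"rz":0},{"fingers":0.05,"tx":0,"ty":0,"tz":0,"rx":0,"ry":0,"rz":0}]}}

```text
clock: 45.85
ee_pos: [0.53, -0.219, 0.1911]
ee_rot: [1.246, -2.678, -0.474]
wrist_force: [-1.1, 0.7, -1.0]
opening: 0.0121
```

{"method": "step_arm", "body": {"commands": [{"fingers":0.05,"tx":0,"ty":-0.017,"tz":0.047,"rx":0,"ry":0,"rz":0},{"fingers":0.05,"tx":0,"ty":-0.017,"tz":0.047,"rx":0,"ry":0,"rz":0},{"fingers":0.05,"tx":0,"ty":-0.017,"tz":0.047,"rx":0,"ry":0,"rz":0},{"fingers":0.05,"tx":0,"ty":-0.017,"tz":0.047,"rx":0,"ry":0,"rz":0},{"fingers":0.05,"tx":0,"ty":-0.017,"tz":0.047,"rx":0,"ry":0,"rz":0},{"fingers":0.05,"tx":0,"ty":-0.017,"tz":0.047,"rx":0,"ry":0,"rz":0},{"fingers":0.05,"tx":0,"ty":0,"tz":0,"rx":0,"ry":0,"rz":0},{"fingers":0.05,"tx":0,"ty":0,"tz":0,"rx":0,"ry":0,"rz":0},{"fingers":0.05,"tx":0,"ty":0,"tz":0,"rx":0,"ry":0,"rz":0},{"fingers":0.05,"tx":0,"ty":0,"tz":0,"rx":0,"ry":0,"rz":0}]}}

```text
clock: 47.1
ee_pos: [0.53, -0.219, 0.1851]
ee_rot: [1.246, -2.678, -0.474]
wrist_force: [-0.3, 0.2, -1.4]
opening: 0.012
```

{"method": "step_arm", "body": {"commands": [{"fingers":0.05,"tx":0,"ty":-0.017,"tz":0.047,"rx":0,"ry":0,"rz":0},{"fingers":0.05,"tx":0,"ty":-0.017,"tz":0.047,"rx":0,"ry":0,"rz":0},{"fingers":0.05,"tx":0,"ty":-0.017,"tz":0.047,"rx":0,"ry":0,"rz":0},{"fingers":0.05,"tx":0,"ty":-0.017,"tz":0.047,"rx":0,"ry":0,"rz":0},{"fingers":0.05,"tx":0,"ty":-0.017,"tz":0.047,"rx":0,"ry":0,"rz":0},{"fingers":0.05,"tx":0,"ty":-0.017,"tz":0.047,"rx":0,"ry":0,"rz":0},{"fingers":0.05,"tx":0,"ty":0,"tz":0,"rx":0,"ry":0,"rz":0},{"fingers":0.05,"tx":0,"ty":0,"tz":0,"rx":0,"ry":0,"rz":0},{"fingers":0.05,"tx":0,"ty":0,"tz":0,"rx":0,"ry":0,"rz":0},{"fingers":0.05,"tx":0,"ty":0,"tz":0,"rx":0,"ry":0,"rz":0}]}}

```text
clock: 48.35
ee_pos: [0.53, -0.219, 0.1791]
ee_rot: [1.246, -2.678, -0.474]
wrist_force: [-2.1, 0.3, -0.8]
opening: 0.0119
```

{"method": "step_arm", "body": {"commands": [{"fingers":0.05,"tx":0,"ty":-0.017,"tz":0.047,"rx":0,"ry":0,"rz":0},{"fingers":0.05,"tx":0,"ty":-0.017,"tz":0.047,"rx":0,"ry":0,"rz":0},{"fingers":0.05,"tx":0,"ty":-0.017,"tz":0.047,"rx":0,"ry":0,"rz":0},{"fingers":0.05,"tx":0,"ty":-0.017,"tz":0.047,"rx":0,"ry":0,"rz":0},{"fingers":0.05,"tx":0,"ty":-0.017,"tz":0.047,"rx":0,"ry":0,"rz":0},{"fingers":0.05,"tx":0,"ty":0,"tz":0,"rx":0,"ry":0,"rz":0},{"fingers":0.05,"tx":0,"ty":0,"tz":0,"rx":0,"ry":0,"rz":0},{"fingers":0.05,"tx":0,"ty":0,"tz":0,"rx":0,"ry":0,"rz":0},{"fingers":0.05,"tx":0,"ty":0,"tz":0,"rx":0,"ry":0,"rz":0},{"fingers":0.05,"tx":0,"ty":0,"tz":0,"rx":0,"ry":0,"rz":0}]}}

```text
clock: 49.6
ee_pos: [0.53, -0.219, 0.1741]
ee_rot: [1.246, -2.678, -0.474]
wrist_force: [-1.1, 1.9, -2.0]
opening: 0.0117
```

{"method": "step_arm", "body": {"commands": [{"fingers":0.05,"tx":0,"ty":-0.017,"tz":0.047,"rx":0,"ry":0,"rz":0},{"fingers":0.05,"tx":0,"ty":-0.017,"tz":0.047,"rx":0,"ry":0,"rz":0},{"fingers":0.05,"tx":0,"ty":-0.017,"tz":0.047,"rx":0,"ry":0,"rz":0},{"fingers":0.05,"tx":0,"ty":-0.017,"tz":0.047,"rx":0,"ry":0,"rz":0},{"fingers":0.05,"tx":0,"ty":-0.017,"tz":0.047,"rx":0,"ry":0,"rz":0},{"fingers":0.05,"tx":0,"ty":0,"tz":0,"rx":0,"ry":0,"rz":0},{"fingers":0.05,"tx":0,"ty":0,"tz":0,"rx":0,"ry":0,"rz":0},{"fingers":0.05,"tx":0,"ty":0,"tz":0,"rx":0,"ry":0,"rz":0},{"fingers":0.05,"tx":0,"ty":0,"tz":0,"rx":0,"ry":0,"rz":0},{"fingers":0.05,"tx":0,"ty":0,"tz":0,"rx":0,"ry":0,"rz":0}]}}

```text
clock: 50.85
ee_pos: [0.5302, -0.2192, 0.1702]
ee_rot: [1.247, -2.679, -0.472]
wrist_force: [-2.1, 0.1, 6.9]
opening: 0.0118
```

Cork felt (+6.9 N), so I'll unload the spring. On the cutter this took about 0.42 mm of commanded lift per newton.

{"method": "step_arm", "body": {"commands": [{"fingers":0.05,"tx":0,"ty":0.014,"tz":-0.038,"rx":0,"ry":0,"rz":0},{"fingers":0.05,"tx":0,"ty":0.014,"tz":-0.038,"rx":0,"ry":0,"rz":0},{"fingers":0.05,"tx":0,"ty":0.014,"tz":-0.038,"rx":0,"ry":0,"rz":0},{"fingers":0.05,"tx":0,"ty":0,"tz":0,"rx":0,"ry":0,"rz":0},{"fingers":0.05,"tx":0,"ty":0,"tz":0,"rx":0,"ry":0,"rz":0},{"fingers":0.05,"tx":0,"ty":0,"tz":0,"rx":0,"ry":0,"rz":0},{"fingers":0.05,"tx":0,"ty":0,"tz":0,"rx":0,"ry":0,"rz":0},{"fingers":0.05,"tx":0,"ty":0,"tz":0,"rx":0,"ry":0,"rz":0},{"fingers":0.05,"tx":0,"ty":0,"tz":0,"rx":0,"ry":0,"rz":0},{"fingers":0.05,"tx":0,"ty":0,"tz":0,"rx":0,"ry":0,"rz":0}], "squeeze": 5}}

```text
clock: 52.1
ee_pos: [0.53, -0.219, 0.1716]
ee_rot: [1.246, -2.678, -0.473]
wrist_force: [0.4, 0.6, 0.7]
opening: 0.012
```

Force is down to +0.7 N, so I'll open gently.

{"method": "step_arm", "body": {"commands": [{"fingers":0.05,"tx":0,"ty":0.002,"tz":-0.006,"rx":0,"ry":0,"rz":0},{"fingers":0.05,"tx":0,"ty":0,"tz":0,"rx":0,"ry":0,"rz":0},{"fingers":0.05,"tx":0,"ty":0,"tz":0,"rx":0,"ry":0,"rz":0},{"fingers":0.16,"tx":0,"ty":0,"tz":0,"rx":0,"ry":0,"rz":0},{"fingers":0.2,"tx":0,"ty":0,"tz":0,"rx":0,"ry":0,"rz":0},{"fingers":0.25,"tx":0,"ty":0,"tz":0,"rx":0,"ry":0,"rz":0},{"fingers":0.3,"tx":0,"ty":0,"tz":0,"rx":0,"ry":0,"rz":0},{"fingers":0.4,"tx":0,"ty":0,"tz":0,"rx":0,"ry":0,"rz":0},{"fingers":0.5,"tx":0,"ty":0,"tz":0,"rx":0,"ry":0,"rz":0},{"fingers":0.5,"tx":0,"ty":0,"tz":0,"rx":0,"ry":0,"rz":0}]}}

```text
clock: 53.35
ee_pos: [0.53, -0.219, 0.1717]
ee_rot: [1.246, -2.678, -0.474]
wrist_force: [-0.4, 0.8, -0.1]
opening: 0.0428
```

{"method": "step_arm", "body": {"commands": [{"fingers":0.5,"tx":0,"ty":0,"tz":-0.5,"rx":0,"ry":0,"rz":0},{"fingers":0.5,"tx":0,"ty":0,"tz":-1,"rx":0,"ry":0,"rz":0},{"fingers":0.5,"tx":0,"ty":0,"tz":-1,"rx":0,"ry":0,"rz":0},{"fingers":0.5,"tx":0,"ty":0,"tz":-1,"rx":0,"ry":0,"rz":0},{"fingers":0.5,"tx":0,"ty":0,"tz":-1,"rx":0,"ry":0,"rz":0},{"fingers":0.5,"tx":0,"ty":0,"tz":-1,"rx":0,"ry":0,"rz":0},{"fingers":0.5,"tx":0,"ty":0,"tz":-0.5,"rx":0,"ry":0,"rz":0},{"fingers":0.5,"tx":0,"ty":0,"tz":0,"rx":0,"ry":0,"rz":0},{"fingers":0.5,"tx":0,"ty":0,"tz":0,"rx":0,"ry":0,"rz":0},{"fingers":0.5,"tx":0,"ty":0,"tz":0,"rx":0,"ry":0,"rz":0}]}}

```text
clock: 54.6
ee_pos: [0.5614, -0.2451, 0.2838]
ee_rot: [1.246, -2.677, -0.475]
wrist_force: [0.7, 0.4, 0.6]
opening: 0.0439
```

Run:
```python
from go import *
s=status.state();e=s["ee_pos"];print(s["clock"],e,s["wrist_force"])
c=calibration("wrist");S=calibration("scene");a=camera("wrist");b=camera("scene")
o=proj(c,(.522,-.18,.14)).astype(int);o2=proj(S,(.522,-.18,.14)).astype(int)
r=lambda i,f:cv2.resize(i,None,fx=f,fy=f,interpolation=cv2.INTER_CUBIC)
A=r(a[max(o[1]-100,0):o[1]+100,max(o[0]-130,0):o[0]+130],1.5);B=r(b[o2[1]-60:o2[1]+60,o2[0]-60:o2[0]+110],2.3)
m=np.zeros((max(len(A),len(B)),A.shape[1]+B.shape[1],3),np.uint8);m[:len(A),:A.shape[1]]=A;m[:len(B),A.shape[1]:]=B
cv2.imwrite("pics/m12.png",m);print(m.shape)
# bystanders: unchanged pixels near nippers/tile, scene view
a0=cv2.imread("pics/scene0.png")
for n,(u,v) in(("nip",(332,210)),("tile",(279,234))):
    print(n,np.abs(a0[v-18:v+18,u-25:u+25].astype(int)-b[v-18:v+18,u-25:u+25]).mean())
```

```text
54.6 [ 0.56140854 -0.24511015  0.28376735] [0.6958117  0.4292901  0.61406141]
(300, 781, 3)
nip 4.465
tile 4.635
```

View pics/m12.png

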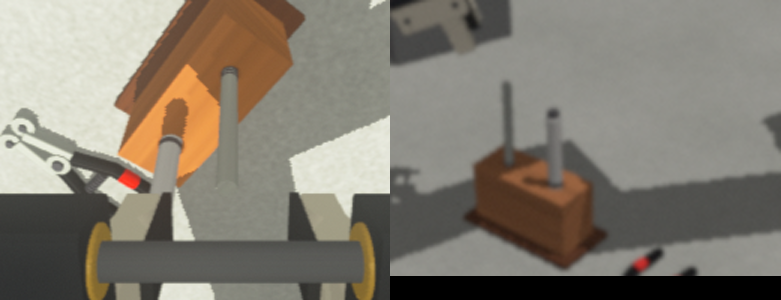

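Both tools stand upright in their bores: the scriber at (505,120) and the cutter at (554,145) in the scene crop. The hand is clear and the bystanders haven't moved. Handing in.

```bash
python3 -c "
from workcell import ticket
print(ticket.sign_off())"
```

```text
the job is handed in; nothing more can be done
None
```

I put both tools back in the wooden block and handed the job in at about 55 s of the 70 s. The wheel cutter is in the wide bore and the scriber in the narrow one.

- **Lowering:** I set each tool down 1 mm at a time with a loosened grip until I felt the cork. The cutter met it about 75 mm down at 6.6 N, the scriber about 67 mm down at 6.9 N. I unloaded the spring before letting go, and the wrist force after release was 0.3 N for the cutter and −0.1 N for the scriber.
- **Last checks:** The final wrist and scene pictures show both tools upright in their bores and the hand about 65 mm above the scriber's top. The nippers and tile are unchanged in the scene view. I judged uprightness by eye from these pictures and did not measure the angles.
- **What disagreed:**
  - My first call was refused because every row needs all seven numbers.
  - My first grasp pose, tilted 40° outward, hit joint limits, so I used 20° with the jaw turned half a turn.
  - The scriber lay about 2 mm off my first estimate, which I corrected before gripping.
  - The cutter's measured cork depth is about 1 mm past the stated 74 mm maximum, which is within my measuring error.

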